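# Ready the marking booth for a glass blank

## Robot

A 6-joint arm with a two-finger parallel gripper is mounted at the origin on the work surface. World frame = base frame: x ahead of the robot, y to its left, z up, the work surface at z = 0. Lengths are in m, angles in rad, forces in N, time in s.
With the tool pointing down it reaches from about 0.25 to 0.775 m from the base axis. Payload 4 kg.
Tool frame: the origin (TCP) lies on the centre line of the jaws, within the pads' length; the fingertips stand env.tips_ahead ahead of it and the grasp point (between the pads) lies 5 mm behind it (env.tips_ahead is the distance from the TCP to the fingertips, in m); z points along the fingers, x is the direction in which the jaws open and shut, and the axes are right-handed (so a half turn about z gives the same grasp; the last joint's range is limited). The gripper opens to 94 mm and grips with 3 to 60 N. Pads are 16 mm wide; open, the fingers measure 119 mm over their backs; the gripper's body (75 mm by 177 mm) begins 78 mm behind the grasp point.
Start: joints at [1.171, 0.087, 1.371, -0, 1.684, -0.103], TCP at [0.161, 0.526, 0.22] pointing down, gripper open.
Joint ranges: [-3.1, 3.1], [-0.76, 2.03], [0.27, 2.55], [-1.08, 4.22], [0.17, 2.65], [-2.57, 2.57]. Speed limits (rad/s): [2.79, 2.79, 3.14, 3.14, 3.14, 3.14].

## Interface

Orientations are given as a unit quaternion [w, x, y, z].
In Python, from bench import sense, camera, env gives the robot as it stands.
- The arm moves only by the tool step_arm, never from a script. Its argument "targets" is a list of rows, each an object of numbers: "dx", "dy", "dz": the shift along the world's x, y, z in mm; "spin": the turn about the world's z in degrees. In form: [{"dx": .., "dy": .., "dz": .., "spin": ..}, ...]. A call has 1 to 12 rows; each row is the pose to reach, as a shift and turn from the pose commanded when the call began; what a row does not reach only later rows make up. A row lasts 1/12 s, in which the tool goes at most 41.7 mm and 7.16 degrees, less where a joint would pass 70% of its speed; a pose out of reach is approached as far as the arm can. A call with a gripper value outside its range is refused whole. "jaw" is the closure, from -1 (fully open) to 1 (shut), set as the call begins (left out, the last holds). The fingers move at their own pace and stop on an object; "newtons" is the grip in N (left out, the last holds). Time passes only in rows, so rows that repeat a pose let the fingers close. It gives the time, the measured TCP pose, the force and the opening at its end, in the units of the state.
- sense(): the state, without advancing time (a new reading comes with each control period).
- camera(name): name is "side" or "top"; returns a dict with "color" (400x640x3 uint8, red, green, blue), "mtx" (3x3 intrinsics, pixels), "dist_coeffs" ([k1, k2, p1, p2, k3] as OpenCV has them; the pictures are not rectified), "cam_to_world" (4x4, takes a point from camera to world coordinates). Camera axes: x right, y down, z forward; pixel columns grow to the right and rows downward; lengths in m; the calibration is good to about 2 mm. A picture is of the moment at which its call begins. There is no depth.
- env.close_job(): hands the job in, once; it reports no verdict.
The state is a dict: "time_s": time; "joint_pos": joint angles; "qd": joint speeds; "effort": joint torques, N m; "ee_pos": TCP position; "eef_rot": TCP orientation; "wrist_force": force on the tool from outside, world axes, zero at the start; "wrist_torque": the same for the moment, N m; "opening": finger opening in m.
Only numpy, scipy, OpenCV 4.12 (cv2) and the standard library are available. Lean on these libraries where they do the work, as an engineer would, in place of code of your own. Each camera call takes 0.05 s, during which the arm holds its last target. There are 200 camera calls.

## Task

Get the marking booth ready: its bifold door hangs half closed, so push it at the post on its fold until both panels stand folded together at the left side. Then pile spacer boards flat and square on the cork patch in the booth, one on another, and stop when the top of the pile lies between the two pointers of the height gauge; last, lay the round glass blank flat on the middle of the pile. Leave spare boards lying flat on the table outside the booth, do not shift the gauge, and leave the door folded and the other things on the table alone.

Things in the scene. Friction and masses are not known exactly. Their poses are not given: they have to be found in the camera images.
- booth: Fixed open-topped booth ahead to the left, base 240 mm deep (x) by 300 mm wide (y), 10 mm thick. Origin: centre of the base's underside; x points from the door to the back, y to the left, z up. Clear back and right walls 100 mm high, white left wall 140 mm high, 8 mm thick, along the base's edges. The door fills the front (-x side). Mind the gauge post, 160 mm high, at x +95, y -40 mm.
- door (a joint): Angle (rad) of the door's first panel from the track: 0 closed flat, 1.45 the stop, panels folded together; above 1.28 is folded. It starts at 0.3 to 0.75. The fold moves into the booth and to its left: at angle q it stands at booth x = -110 + 120 sin q, y = 125 - 120 cos q (mm). About 1.5 N at the fold moves it; it stays where it is left.
- door_pivot (a point): Vertical pivot of the first panel at table height, booth x -110, y +125 mm. The bifold door is two plywood panels, each 120 mm long, 12 mm thick, tops 129 mm above the table: the first turns about this pivot, the second is hinged to its free end (the fold), and the second's free end runs in the track along booth x = -110 mm, towards the pivot as the door folds.
- fold_top (a point): Top centre of the black upright post on the fold of the door, 18 mm in diameter, standing from 130 to 196 mm above the table, clear above the panels, so it can be pushed from any side.
- stack_place (a point): Centre of the cork patch where the pile belongs, on the booth's floor, 10 mm above the table, at booth x -20, y -40 mm. The patch is 134 mm along booth x and 68 mm along booth y: boards lie with their length along booth x.
- band_mid (a point): Middle height between the height gauge's two steel pointers (26 mm between them), on a black slide on an aluminium post behind the patch. It stands 82 to 118 mm above the table, different every time; the slide is stiff and stays put unless knocked (6 mm at most is allowed). The pointers reach 35 mm towards the door. Four or five boards bring the pile's top between them.
- blank: Thick round paperweight blank of pale frosted glass lying flat, 60 mm across, 36 mm thick (top edge bevelled 6 mm), about 0.2 kg. Origin: centre of its underside; z up. It lies among the boards to the right of the booth.
- board1: Plywood spacer board, 130 mm (x) by 64 mm (y) by 20 mm (z), about 110 g, all alike. Origin: centre of its underside. Lying on the table to the right of the booth, length roughly along world x; five or six of the six are there.
- board2: Plywood spacer board, 130 mm (x) by 64 mm (y) by 20 mm (z), about 110 g, all alike. Origin: centre of its underside. Lying on the table to the right of the booth, length roughly along world x; five or six of the six are there.
- board3: Plywood spacer board, 130 mm (x) by 64 mm (y) by 20 mm (z), about 110 g, all alike. Origin: centre of its underside. Lying on the table to the right of the booth, length roughly along world x; five or six of the six are there.
- board4: Plywood spacer board, 130 mm (x) by 64 mm (y) by 20 mm (z), about 110 g, all alike. Origin: centre of its underside. Lying on the table to the right of the booth, length roughly along world x; five or six of the six are there.
- board5: Plywood spacer board, 130 mm (x) by 64 mm (y) by 20 mm (z), about 110 g, all alike. Origin: centre of its underside. Lying on the table to the right of the booth, length roughly along world x; five or six of the six are there.
- board6: Plywood spacer board, 130 mm (x) by 64 mm (y) by 20 mm (z), about 110 g, all alike. Origin: centre of its underside. Lying on the table to the right of the booth, length roughly along world x; five or six of the six are there.
- flask: Bystander: steel drinking flask, 68 mm across, 215 mm tall; origin at the centre of its underside. Leave it alone.
- amber: Bystander: amber glass bottle with black cap, 64 mm across, 160 mm tall; origin at the centre of its underside. Leave it alone.
- mug: Bystander: white mug, 76 mm across, 85 mm tall; origin at the centre of its underside. Leave it alone.
- brush: Bystander: long-handled brush lying down; origin at the middle of its length, underside. Leave it alone.
- tin: Bystander: low round steel tin, 60 mm across, 45 mm tall; origin at the centre of its underside. Leave it alone.
- sanding_block: Bystander: cork sanding block, 100 x 60 x 35 mm; origin at the centre of its underside. Leave it alone.

How it is judged:
On the way, in this order (a step that is already met when the one before it is completed fails the run):
1. the bifold door is folded together at the left side of the booth (door angle above 1.28 rad) (value of joint door above 1.28 rad), for 0.2 s.
2. a pile of boards stands on the patch, released, its top between the pointers (value of joint door above 1.28 rad and (((horizontal distance between board1 and stack_place below 0.015 m and angle between the x axis of board1 and the x axis of booth, either way round below 0.15 rad and angle between board1's own z axis and vertical below 0.08 rad) and z of board1 in the frame of band_mid between -0.035 and -0.005 m and contact force between the fingers and board1 below 0.1 N and linear speed of board1 below 0.02 m/s) or ((horizontal distance between board2 and stack_place below 0.015 m and angle between the x axis of board2 and the x axis of booth, either way round below 0.15 rad and angle between board2's own z axis and vertical below 0.08 rad) and z of board2 in the frame of band_mid between -0.035 and -0.005 m and contact force between the fingers and board2 below 0.1 N and linear speed of board2 below 0.02 m/s) or ((horizontal distance between board3 and stack_place below 0.015 m and angle between the x axis of board3 and the x axis of booth, either way round below 0.15 rad and angle between board3's own z axis and vertical below 0.08 rad) and z of board3 in the frame of band_mid between -0.035 and -0.005 m and contact force between the fingers and board3 below 0.1 N and linear speed of board3 below 0.02 m/s) or ((horizontal distance between board4 and stack_place below 0.015 m and angle between the x axis of board4 and the x axis of booth, either way round below 0.15 rad and angle between board4's own z axis and vertical below 0.08 rad) and z of board4 in the frame of band_mid between -0.035 and -0.005 m and contact force between the fingers and board4 below 0.1 N and linear speed of board4 below 0.02 m/s) or ((horizontal distance between board5 and stack_place below 0.015 m and angle between the x axis of board5 and the x axis of booth, either way round below 0.15 rad and angle between board5's own z axis and vertical below 0.08 rad) and z of board5 in the frame of band_mid between -0.035 and -0.005 m and contact force between the fingers and board5 below 0.1 N and linear speed of board5 below 0.02 m/s) or ((horizontal distance between board6 and stack_place below 0.015 m and angle between the x axis of board6 and the x axis of booth, either way round below 0.15 rad and angle between board6's own z axis and vertical below 0.08 rad) and z of board6 in the frame of band_mid between -0.035 and -0.005 m and contact force between the fingers and board6 below 0.1 N and linear speed of board6 below 0.02 m/s))), for 0.3 s.
3. the blank lies on the pile, released (horizontal distance between blank and stack_place below 0.015 m and z of blank in the frame of band_mid between -0.015 and 0.015 m and angle between blank's own z axis and vertical below 0.08 rad and contact force between the fingers and blank below 0.1 N and linear speed of blank below 0.02 m/s), for 0.3 s.
At the end, for the whole second after the job is handed in: Door angle above 1.28; blank flat, released, within 15 mm of the patch centre, its underside within 15 mm of the pointers' middle height; each board flat in the pile (15 mm, 0.15 rad) or flat on the table over 120 mm from the patch centre; gauge moved under 6 mm (all of step 3 and value of joint door above 1.28 rad and ((horizontal distance between board1 and stack_place below 0.015 m and angle between the x axis of board1 and the x axis of booth, either way round below 0.15 rad and angle between board1's own z axis and vertical below 0.08 rad) or (horizontal distance between board1 and stack_place above 0.12 m and height (world z) of board1 below 0.008 m and angle between board1's own z axis and vertical below 0.08 rad)) and ((horizontal distance between board2 and stack_place below 0.015 m and angle between the x axis of board2 and the x axis of booth, either way round below 0.15 rad and angle between board2's own z axis and vertical below 0.08 rad) or (horizontal distance between board2 and stack_place above 0.12 m and height (world z) of board2 below 0.008 m and angle between board2's own z axis and vertical below 0.08 rad)) and ((horizontal distance between board3 and stack_place below 0.015 m and angle between the x axis of board3 and the x axis of booth, either way round below 0.15 rad and angle between board3's own z axis and vertical below 0.08 rad) or (horizontal distance between board3 and stack_place above 0.12 m and height (world z) of board3 below 0.008 m and angle between board3's own z axis and vertical below 0.08 rad)) and ((horizontal distance between board4 and stack_place below 0.015 m and angle between the x axis of board4 and the x axis of booth, either way round below 0.15 rad and angle between board4's own z axis and vertical below 0.08 rad) or (horizontal distance between board4 and stack_place above 0.12 m and height (world z) of board4 below 0.008 m and angle between board4's own z axis and vertical below 0.08 rad)) and ((horizontal distance between board5 and stack_place below 0.015 m and angle between the x axis of board5 and the x axis of booth, either way round below 0.15 rad and angle between board5's own z axis and vertical below 0.08 rad) or (horizontal distance between board5 and stack_place above 0.12 m and height (world z) of board5 below 0.008 m and angle between board5's own z axis and vertical below 0.08 rad)) and ((horizontal distance between board6 and stack_place below 0.015 m and angle between the x axis of board6 and the x axis of booth, either way round below 0.15 rad and angle between board6's own z axis and vertical below 0.08 rad) or (horizontal distance between board6 and stack_place above 0.12 m and height (world z) of board6 below 0.008 m and angle between board6's own z axis and vertical below 0.08 rad)) and distance of band_mid from where it was at the start of the episode below 0.006 m); the robot touches nothing.
It fails at once if a bystander (flask, amber bottle, mug, brush, tin or cork block) is shifted by more than 30 mm (distance of any of flask, amber, mug, brush, tin, sanding_block from where it was at the start of the episode above 0.03 m).
Of board1, board2, board3, board4, board5, board6 only 5 to 6 are there at a start; the rules pass over those that are not, and their reading is None.
At some moment in a run one of blank may be knocked a few centimetres aside while the robot is not near it.
It also fails if it takes over 192 s, if anything falls off the work surface, if the arm or the gripper's body presses on something with over 40 N, if the wrist force passes 120 N, or if a joint passes its speed limit or range.

## Working session

There is one attempt and no reset: what is moved stays moved. The work goes in short steps, Python scripts to look and compute and a tool call to move; the robot and the scene stay as the last step left them, time stands still between calls to the robot, and variables do not carry over. Pictures are saved under pics/ and viewed, about 12 in all and at most 16, crops included, and the job is handed in when it is done.

Besides the shell and the picture viewer there is one more tool, called after "Emit:" by a JSON object that holds its "fn" and its "kwargs", one argument or row to a line. step_arm: Moves the arm, as the interface text tells. Its arguments: {"type":"object","properties":{"targets":{"type":"array","items":{"type":"object","properties":{"dx":{"type":"number"},"dy":{"type":"number"},"dz":{"type":"number"},"spin":{"type":"number"}}}},"jaw":{"type":"number"},"newtons":{"type":"number"}},"required":["targets"]}

```bash
mkdir -p pics; cat > h.py <<'E'
import numpy as np, cv2
from bench import sense, camera, env
def shot(name,fn=None):
    c=camera(name)
    if fn: cv2.imwrite('pics/'+fn,c['color'][:,:,::-1])
    return c
def world(c,uv,z):
    p=cv2.undistortPoints(np.array([[uv]],float),c['mtx'],np.array(c['dist_coeffs']))[0,0]
    T=np.array(c['cam_to_world']);d=T[:3,:3]@[p[0],p[1],1];o=T[:3,3]
    return o+d*(z-o[2])/d[2]
def pix(c,P):
    T=np.linalg.inv(np.array(c['cam_to_world']));P=np.atleast_2d(np.array(P,float))
    return cv2.projectPoints(P,cv2.Rodrigues(T[:3,:3])[0],T[:3,3],c['mtx'],np.array(c['dist_coeffs']))[0][:,0]
E
python3 - <<'E'
from h import *
import pickle
for n in('top','side'):
    c=shot(n,n+'0.png');pickle.dump(dict(c),open(n+'0.pkl','wb'));print(n,np.round(c['cam_to_world'],3),np.round(c['mtx'],1))
s=sense();print(s['time_s'],s['ee_pos'],s['eef_rot'],s['opening'],env.tips_ahead)
E
```

```text
top [[ 0.016 -0.99   0.139  0.384]
 [-1.    -0.018 -0.012  0.055]
 [ 0.014 -0.139 -0.99   1.333]
 [ 0.     0.     0.     1.   ]] [[368.9   0.  318.4]
 [  0.  368.9 204.6]
 [  0.    0.    1. ]]
side [[ 8.770e-01 -3.380e-01  3.410e-01  7.600e-02]
 [-4.800e-01 -6.160e-01  6.240e-01 -8.510e-01]
 [-1.000e-03 -7.110e-01 -7.030e-01  1.166e+00]
 [ 0.000e+00  0.000e+00  0.000e+00  1.000e+00]] [[513.4   0.  312.2]
 [  0.  513.4 199.5]
 [  0.    0.    1. ]]
0.1 [0.1606708  0.52553261 0.21845246] [ 4.92924171e-04  8.03882897e-01  5.94786806e-01 -8.36839502e-04] 0.0940946057850996 0.014
```

```bash
python3 -c "
import cv2
a=cv2.imread('pics/top0.png');print(a.shape);cv2.imwrite('pics/top0b.png',cv2.resize(a[60:360,60:500],None,fx=1.8,fy=1.8,interpolation=cv2.INTER_CUBIC))"
```

```text
(400, 640, 3)
```

View pics/top0.png

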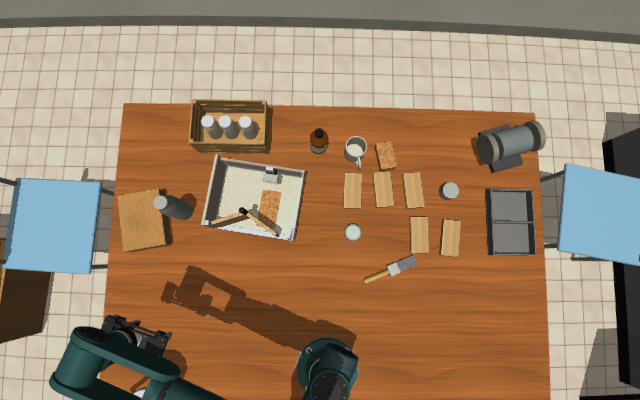

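View pics/side0.png

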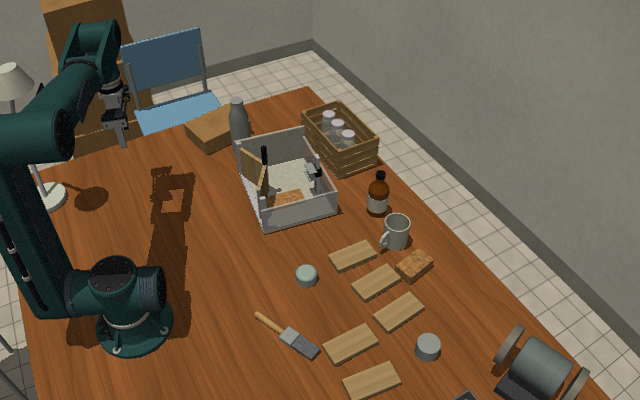

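Top: five boards near (353,190), (383,189), (414,190), (419,234), (451,238). The blank is at (353,232), the fold post at about (243,211), and the booth spans 205–305 × 157–240. Next I'll enlarge crops.

```bash
python3 -c "
import cv2
a=cv2.imread('pics/top0.png');cv2.imwrite('pics/a.png',cv2.resize(a[150:245,195:315],None,fx=6,fy=6,interpolation=cv2.INTER_CUBIC))
a=cv2.imread('pics/side0.png');cv2.imwrite('pics/b.png',cv2.resize(a[120:240,225:345],None,fx=5,fy=5,interpolation=cv2.INTER_CUBIC))
a=cv2.imread('pics/top0.png');cv2.imwrite('pics/c.png',cv2.resize(a[160:265,335:475],None,fx=5,fy=5,interpolation=cv2.INTER_CUBIC))"
```

```text
(no output)
```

View pics/a.png

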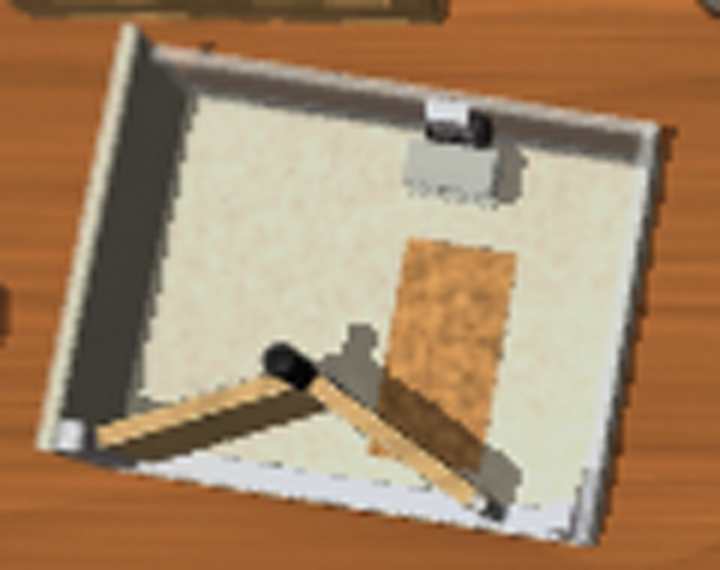

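View pics/b.png

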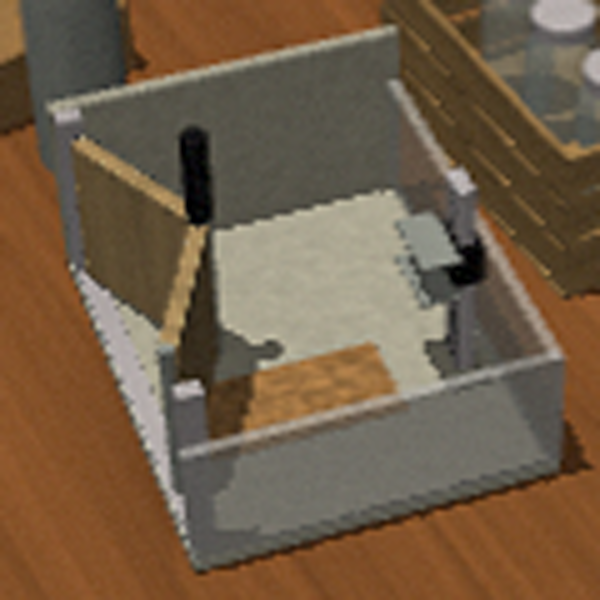

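View pics/c.png

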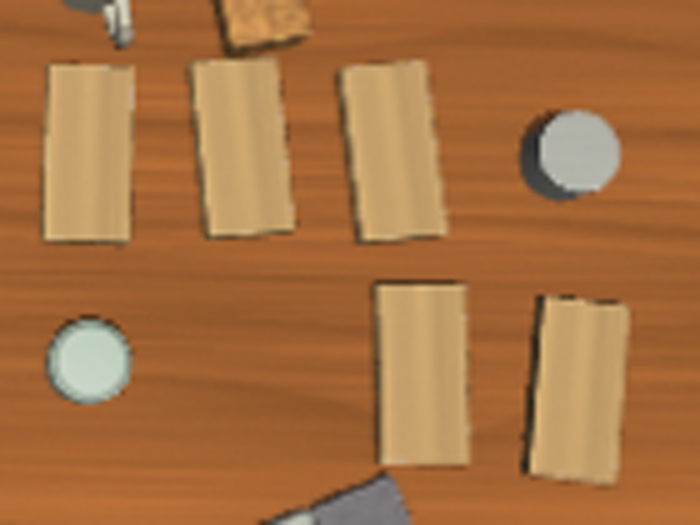

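```bash
cat > m.py <<'E'
from h import *
import pickle
from scipy.optimize import least_squares
T=pickle.load(open('top0.pkl','rb'));S=pickle.load(open('side0.pkl','rb'))
ta=lambda u,v:(u/6+195-.4,v/6+150-.4)
sb=lambda u,v:(u/5+225-.4,v/5+120-.4)
tc=lambda u,v:(u/5+335-.4,v/5+160-.4)
obs=[(T,(120,150,140),ta(122,25)),(T,(120,-150,100),ta(660,123)),(T,(-120,150,140),ta(38,448)),(T,(47,-6,10),ta(407,238)),(T,(47,-74,10),ta(517,252)),
(S,(120,150,140),sb(397,26)),(S,(-120,150,140),sb(48,105)),(S,(-120,-150,0),sb(198,572)),(S,(120,-150,0),sb(557,468)),(S,(120,-150,100),sb(563,357)),(S,(47,-6,10),sb(378,343)),(S,(47,-74,10),sb(400,395))]
def b2w(p,P):
    c,s=np.cos(p[2]),np.sin(p[2]);x,y,z=np.array(P)/1000
    return [p[0]+c*x-s*y,p[1]+s*x+c*y,z]
f=lambda p:np.concatenate([pix(c,b2w(p,P))[0]-uv for c,P,uv in obs])
r=least_squares(f,[.5,.2,-.15],loss='soft_l1');p=r.x
if __name__=='__main__':
    print('booth',p,np.degrees(p[2]));print(np.round(f(p).reshape(-1,2),1))
    def tri(a,b):
        g=lambda X:np.concatenate([pix(T,X)[0]-a,pix(S,X)[0]-b])
        q=least_squares(g,[.5,.2,.1]);c,s=np.cos(p[2]),np.sin(p[2]);d=q.x[:2]-p[:2]
        return np.round(q.x*1000,1),np.round([1e3*(c*d[0]+s*d[1]),1e3*(-s*d[0]+c*d[1])]),np.round(q.cost,2)
    for n,a,b in [('fold',(280,358),(194,130)),('fl',(403,185),(400,222)),('fr',(497,200),(432,268)),('bl',(410,140),(430,212)),('br',(497,148),(460,252))]:
        print(n,tri(ta(*a),sb(*b)))
    print('stack',b2w(p,(-20,-40,10)))
    for q in (.3,.45,.6,.75): print(q,b2w(p,(-110+120*np.sin(q),125-120*np.cos(q),196)))
    for n,cs in dict(A=[(48,65),(134,66),(129,241),(43,240)],B=[(191,62),(276,59),(295,234),(208,238)],C=[(339,68),(427,61),(447,235),(359,242)],D=[(374,285),(466,285),(470,465),(380,466)],E=[(543,297),(629,304),(617,485),(528,474)]).items():
        w=np.array([world(T,tc(*q),.02)[:2] for q in cs]);m=w.mean(0);d=w[0]+w[1]-w[2]-w[3]
        print(n,np.round(m*1e3),'yaw',round(np.degrees(np.arctan2(d[1],d[0])),1),'len',np.round(np.linalg.norm(d)/2*1e3),'wid',np.round(np.linalg.norm(w[0]+w[3]-w[1]-w[2])/2*1e3))
    w=[world(T,tc(*q),.030) for q in [(47,361),(131,361),(89,318),(89,404)]];print('blank',np.round(np.mean(w,0)*1e3),np.round(1e3*(w[0]-w[1])),np.round(1e3*(w[2]-w[3])))
    print('blank side',world(S,(306,270),.036))
E
python3 m.py
```

```text
booth [ 0.57839521  0.25645218 -0.13932916] -7.9829725690501485
[[ 0.1 -0.6]
 [-0.5 -0.4]
 [-0.2 -0.2]
 [-0.  -0.6]
 [ 0.1 -0. ]
 [-0.8 -0.3]
 [-0.6 -0.2]
 [-1.   0.3]
 [ 0.4  0.8]
 [ 0.3  0. ]
 [-1.2 -0.3]
 [ 1.6  3. ]]
fold (array([524.7, 279.5, 200.5]), array([-56.,  15.]), np.float64(0.11))
fl (array([635.9, 230.8, 117.6]), array([ 60., -17.]), np.float64(0.91))
fr (array([628.2, 176.8, 124.3]), array([ 60., -72.]), np.float64(1.75))
bl (array([658.8, 228.6, 118.7]), array([ 83., -16.]), np.float64(0.02))
br (array([653.1, 179.1, 126. ]), array([ 85., -66.]), np.float64(0.0))
stack [np.float64(0.5530338721312537), np.float64(0.2196173775114741), np.float64(0.01)]
0.3 [np.float64(0.5060186834571425), np.float64(0.27706309624384623), np.float64(0.196)]
0.45 [np.float64(0.5235047221105797), np.float64(0.2812620732207398), np.float64(0.196)]
0.6 [np.float64(0.5401669241210435), np.float64(0.2880269811731423), np.float64(0.196)]
0.75 [np.float64(0.555631092352955), np.float64(0.29720589485271903), np.float64(0.196)]
A [623. -83.] yaw -1.4 len 129.0 wid 62.0
B [ 629. -195.] yaw 5.3 len 130.0 wid 63.0
C [ 629. -305.] yaw 5.4 len 129.0 wid 65.0
D [ 466. -323.] yaw 0.5 len 129.0 wid 66.0
E [ 457. -438.] yaw -6.1 len 129.0 wid 64.0
blank [472. -82.  30.] [-1. 60.  0.] [61.  0.  0.]
blank side [ 0.47579279 -0.08156962  0.036     ]
```

Booth fit is good: centre (578,256) mm, yaw −8°. The fold measures about q=0.46, and all five boards and the blank match their known sizes. Now to the fold post, straddling it with partly open jaws.

Emit:
{"fn": "step_arm", "kwargs": {
  "targets": [
    {"dx":0,"dy":0,"dz":40,"spin":-5},
    {"dx":0,"dy":0,"dz":70,"spin":-10},
    {"dx":364,"dy":-244,"dz":70,"spin":-26},
    {"dx":364,"dy":-244,"dz":70,"spin":-26},
    {"dx":364,"dy":-244,"dz":70,"spin":-26},
    {"dx":364,"dy":-244,"dz":70,"spin":-26},
    {"dx":364,"dy":-244,"dz":70,"spin":-26},
    {"dx":364,"dy":-244,"dz":70,"spin":-26},
    {"dx":364,"dy":-244,"dz":70,"spin":-26},
    {"dx":364,"dy":-244,"dz":70,"spin":-26},
    {"dx":364,"dy":-244,"dz":70,"spin":-26},
    {"dx":364,"dy":-244,"dz":70,"spin":-26}
  ],
  "jaw": 0.28,
  "newtons": 20
}}

```text
time_s: 1.1
ee_pos: [0.5082, 0.2924, 0.2889]
eef_rot: [-0.0, 0.917, 0.399, -0.0]
wrist_force: [0.4, 0.8, 0.4]
opening: 0.0339
```

Emit:
{"fn": "step_arm", "kwargs": {
  "targets": [
    {"dx":0,"dy":0,"dz":0,"spin":0}
  ]
}}

```text
time_s: 1.18
ee_pos: [0.512, 0.2888, 0.287]
eef_rot: [0.002, 0.919, 0.395, -0.001]
wrist_force: [0.0, -0.7, 0.0]
opening: 0.0343
```

```bash
python3 - <<'E'
from m import *
s=sense();print(s['time_s'],s['ee_pos'],s['eef_rot'],s['opening'],s['wrist_force'])
for q in (.46,.65,.85,1.05,1.25,1.42,1.45): print(q,np.round((np.array(b2w(p,(-110+120*np.sin(q),125-120*np.cos(q),196)))-s['ee_pos'])*1e3))
a=shot('top')['color'][150:270,180:330,::-1];b=shot('side')['color'][80:240,200:360,::-1]
cv2.imwrite('pics/d.png',np.hstack([cv2.resize(a,(500,400)),cv2.resize(b,(300,300)).copy() if 0 else cv2.resize(b,(300,400))]))
E
```

```text
1.1833 [0.51197675 0.28882746 0.28697933] [ 0.00173582  0.9187972   0.39472474 -0.00103881] 0.03425878050475053 [ 0.03373653 -0.73064656  0.0009271 ]
0.46 [ 13.  -7. -91.]
0.65 [ 33.   2. -91.]
0.85 [ 53.  16. -91.]
1.05 [ 70.  33. -91.]
1.25 [ 82.  53. -91.]
1.42 [ 90.  72. -91.]
1.45 [ 91.  76. -91.]
```

View pics/d.png

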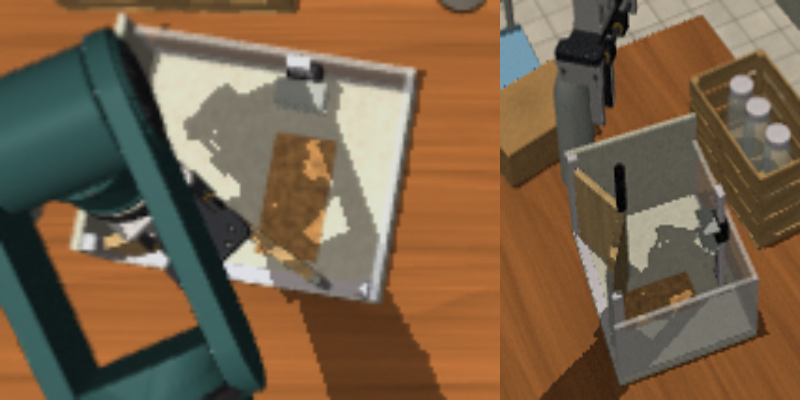

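The gripper is over the booth, and the post stands about 13 mm ahead of it. Next: align, descend, check.

Emit:
{"fn": "step_arm", "kwargs": {
  "targets": [
    {"dx":13,"dy":-8,"dz":0,"spin":0},
    {"dx":13,"dy":-8,"dz":0,"spin":0},
    {"dx":13,"dy":-8,"dz":0,"spin":0},
    {"dx":13,"dy":-8,"dz":-35,"spin":0},
    {"dx":13,"dy":-8,"dz":-60,"spin":0},
    {"dx":13,"dy":-8,"dz":-85,"spin":0},
    {"dx":13,"dy":-8,"dz":-105,"spin":0},
    {"dx":13,"dy":-8,"dz":-122,"spin":0},
    {"dx":13,"dy":-8,"dz":-122,"spin":0},
    {"dx":13,"dy":-8,"dz":-122,"spin":0}
  ]
}}

```text
time_s: 2.12
ee_pos: [0.5187, 0.2865, 0.1669]
eef_rot: [-0.0, 0.917, 0.399, -0.001]
wrist_force: [-0.1, -0.1, 0.9]
opening: 0.0336
```

Emit:
{"fn": "step_arm", "kwargs": {
  "targets": [
    {"dx":6,"dy":-5,"dz":0,"spin":0},
    {"dx":6,"dy":-5,"dz":0,"spin":0},
    {"dx":16,"dy":0,"dz":0,"spin":0},
    {"dx":26,"dy":4,"dz":0,"spin":0},
    {"dx":36,"dy":11,"dz":0,"spin":0},
    {"dx":46,"dy":18,"dz":0,"spin":0},
    {"dx":55,"dy":26,"dz":0,"spin":0},
    {"dx":63,"dy":35,"dz":0,"spin":0},
    {"dx":70,"dy":45,"dz":0,"spin":0},
    {"dx":75,"dy":55,"dz":0,"spin":0},
    {"dx":79,"dy":64,"dz":0,"spin":0},
    {"dx":82,"dy":72,"dz":0,"spin":0}
  ]
}}

```text
time_s: 3.12
ee_pos: [0.6033, 0.357, 0.1691]
eef_rot: [0.001, 0.917, 0.398, 0.001]
wrist_force: [-0.8, -3.3, 0.9]
opening: 0.0341
```

Emit:
{"fn": "step_arm", "kwargs": {
  "targets": [
    {"dx":1,"dy":3,"dz":0,"spin":0},
    {"dx":2,"dy":6,"dz":0,"spin":0},
    {"dx":2,"dy":6,"dz":0,"spin":0},
    {"dx":2,"dy":6,"dz":0,"spin":0},
    {"dx":2,"dy":6,"dz":0,"spin":0}
  ]
}}

```text
time_s: 3.53
ee_pos: [0.6038, 0.3643, 0.1677]
eef_rot: [-0.0, 0.917, 0.399, 0.0]
wrist_force: [-0.2, 0.2, 0.4]
opening: 0.0337
```

Emit:
{"fn": "step_arm", "kwargs": {
  "targets": [
    {"dx":0,"dy":0,"dz":40,"spin":0},
    {"dx":0,"dy":0,"dz":75,"spin":0},
    {"dx":0,"dy":0,"dz":105,"spin":0},
    {"dx":19,"dy":-447,"dz":105,"spin":20},
    {"dx":19,"dy":-447,"dz":105,"spin":41.6},
    {"dx":19,"dy":-447,"dz":105,"spin":41.6},
    {"dx":19,"dy":-447,"dz":105,"spin":41.6},
    {"dx":19,"dy":-447,"dz":105,"spin":41.6},
    {"dx":19,"dy":-447,"dz":105,"spin":41.6},
    {"dx":19,"dy":-447,"dz":105,"spin":41.6},
    {"dx":19,"dy":-447,"dz":105,"spin":41.6},
    {"dx":19,"dy":-447,"dz":105,"spin":41.6}
  ],
  "jaw": -0.8
}}

```text
time_s: 4.53
ee_pos: [0.6193, -0.0094, 0.2729]
eef_rot: [0.0, 0.716, 0.698, 0.001]
wrist_force: [1.3, 0.3, 0.2]
opening: 0.0844
```

Emit:
{"fn": "step_arm", "kwargs": {
  "targets": [
    {"dx":0,"dy":-85,"dz":0,"spin":0},
    {"dx":0,"dy":-85,"dz":0,"spin":0},
    {"dx":0,"dy":-85,"dz":0,"spin":0}
  ]
}}

```text
time_s: 4.78
ee_pos: [0.619, -0.1001, 0.2721]
eef_rot: [0.001, 0.719, 0.695, -0.001]
wrist_force: [0.8, -0.5, 0.2]
opening: 0.0849
```

```bash
python3 - <<'E'
from m import *
s=sense();print(s['time_s'],s['ee_pos'],s['eef_rot'],s['opening'],s['joint_pos'])
a=shot('top')['color'];b=shot('side')['color'][110:240,215:355]
cv2.imwrite('pics/e.png',np.hstack([cv2.resize(a[150:250,190:310],(400,333)),cv2.resize(b,(359,333))])[:,:,::-1])
E
```

```text
4.7833 [ 0.61903615 -0.10012957  0.27206405] [ 0.00107406  0.71882339  0.6951907  -0.00129221] 0.08492340876999732 [-0.24895069  0.25924198  1.06937402 -0.00342721  1.81250532 -1.78714486]
```

View pics/e.png

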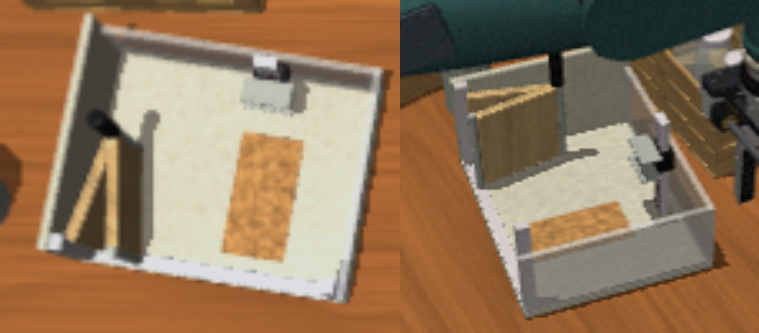

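The door looks folded, with its post at crop (100,122). I'll measure its angle and the patch, and compare the pointer heights.

```bash
python3 - <<'E'
from m import *
k=lambda u,v:(u*.3+190-.35,v*.3+150-.35)
c,s=np.cos(p[2]),np.sin(p[2])
def bf(uv,z):
    d=world(T,uv,z)[:2]-p[:2];return np.round(1e3*np.array([c*d[0]+s*d[1],-s*d[0]+c*d[1]]))
P=bf(k(101,122),.196);print('post',P,'q',np.arctan2(P[0]+110,125-P[1]))
print('q1.28 would be',-110+120*np.sin(1.28),125-120*np.cos(1.28))
for uv in [(245,132),(303,141),(287,262),(222,253)]: print(bf(k(*uv),.01))
w=np.mean([world(T,k(*uv),.01) for uv in [(245,132),(303,141),(287,262),(222,253)]],0);print('stack',w)
# predicted pixels for plates at various heights: top plate front corners booth (60,-15),(60,-65)
for z in (105,110,115,120,125):
    print(z,np.round([pix(T,b2w(p,(60,y,z)))[0] for y in(-15,-65)],1).tolist(),np.round([pix(S,b2w(p,(60,y,z)))[0] for y in(-15,-65)],1).tolist())
E
python3 -c "
import cv2
a=cv2.imread('pics/side0.png');cv2.imwrite('pics/f.png',cv2.resize(a[145:200,295:330],None,fx=10,fy=10,interpolation=cv2.INTER_CUBIC))"
```

```text
post [ 4. 96.] q 1.3216939757021517
q1.28 would be 4.961903234706995 90.59417484416534
[45. -9.]
[ 46. -73.]
[-87. -79.]
[-89.  -8.]
stack [0.55143536 0.21770186 0.01      ]
105 [[261.9, 180.3], [276.4, 182.6]] [[303.3, 166.8], [308.9, 176.8]]
110 [[261.7, 180.0], [276.3, 182.3]] [[303.3, 165.6], [308.9, 175.6]]
115 [[261.5, 179.7], [276.1, 182.0]] [[303.3, 164.4], [308.9, 174.4]]
120 [[261.3, 179.4], [276.0, 181.7]] [[303.3, 163.2], [308.9, 173.1]]
125 [[261.1, 179.1], [275.8, 181.4]] [[303.3, 162.0], [308.8, 171.9]]
```

View pics/f.png

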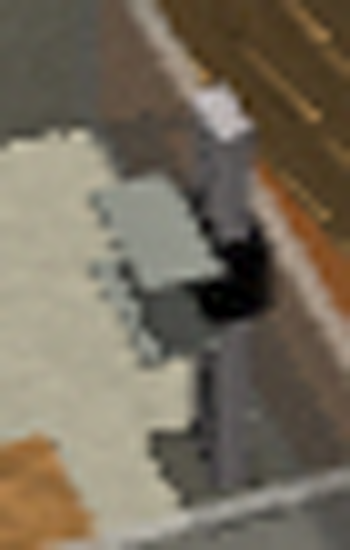

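The door reads q≈1.32, which is thin over 1.28, so I'll nudge it to its stop with closed fingers. The pointers put the band middle at about 102 mm, so five boards (top at 110 mm) it is.

Emit:
{"fn": "step_arm", "kwargs": {
  "targets": [
    {"dx":-24,"dy":413,"dz":0,"spin":-6},
    {"dx":-24,"dy":413,"dz":0,"spin":-6},
    {"dx":-24,"dy":413,"dz":0,"spin":-6},
    {"dx":-24,"dy":413,"dz":0,"spin":-6},
    {"dx":-24,"dy":413,"dz":0,"spin":-6},
    {"dx":-24,"dy":413,"dz":0,"spin":-6},
    {"dx":-24,"dy":413,"dz":0,"spin":-6},
    {"dx":-24,"dy":413,"dz":0,"spin":-6},
    {"dx":-24,"dy":413,"dz":0,"spin":-6},
    {"dx":-24,"dy":413,"dz":0,"spin":-6},
    {"dx":-24,"dy":413,"dz":0,"spin":-6},
    {"dx":-24,"dy":413,"dz":0,"spin":-6}
  ],
  "jaw": 1
}}

```text
time_s: 5.88
ee_pos: [0.5938, 0.3245, 0.272]
eef_rot: [-0.0, 0.749, 0.662, -0.0]
wrist_force: [-0.7, -0.9, -0.9]
opening: 0.008
```

Emit:
{"fn": "step_arm", "kwargs": {
  "targets": [
    {"dx":0,"dy":0,"dz":0,"spin":0},
    {"dx":0,"dy":0,"dz":0,"spin":0}
  ]
}}

```text
time_s: 6.05
ee_pos: [0.5955, 0.32, 0.2729]
eef_rot: [0.0, 0.751, 0.66, 0.0]
wrist_force: [-0.5, -0.1, 0.0]
opening: 0.0004
```

Emit:
{"fn": "step_arm", "kwargs": {
  "targets": [
    {"dx":0,"dy":-12,"dz":-20,"spin":0},
    {"dx":0,"dy":-12,"dz":-55,"spin":0},
    {"dx":0,"dy":-12,"dz":-85,"spin":0},
    {"dx":0,"dy":-12,"dz":-105,"spin":0},
    {"dx":0,"dy":-12,"dz":-105,"spin":0},
    {"dx":0,"dy":-4,"dz":-105,"spin":0},
    {"dx":1,"dy":4,"dz":-105,"spin":0},
    {"dx":2,"dy":12,"dz":-105,"spin":0},
    {"dx":3,"dy":18,"dz":-105,"spin":0},
    {"dx":3,"dy":23,"dz":-105,"spin":0},
    {"dx":3,"dy":25,"dz":-105,"spin":0},
    {"dx":3,"dy":25,"dz":-105,"spin":0}
  ]
}}

```text
time_s: 7.05
ee_pos: [0.6001, 0.344, 0.1698]
eef_rot: [0.002, 0.752, 0.66, 0.0]
wrist_force: [1.3, -6.8, 4.4]
opening: 0.0004
```

Emit:
{"fn": "step_arm", "kwargs": {
  "targets": [
    {"dx":0,"dy":1,"dz":0,"spin":0},
    {"dx":0,"dy":1,"dz":0,"spin":0},
    {"dx":0,"dy":1,"dz":0,"spin":0}
  ]
}}

```text
time_s: 7.3
ee_pos: [0.6001, 0.344, 0.1697]
eef_rot: [0.003, 0.752, 0.659, -0.0]
wrist_force: [0.0, -8.4, 4.8]
opening: 0.0003
```

8 N with no further motion means the door is at its stop. On to board A.

Emit:
{"fn": "step_arm", "kwargs": {
  "targets": [
    {"dx":0,"dy":-20,"dz":0,"spin":0},
    {"dx":0,"dy":-60,"dz":20,"spin":0},
    {"dx":23,"dy":-427,"dz":50,"spin":6},
    {"dx":23,"dy":-427,"dz":50,"spin":6},
    {"dx":23,"dy":-427,"dz":50,"spin":6},
    {"dx":23,"dy":-427,"dz":50,"spin":6},
    {"dx":23,"dy":-427,"dz":50,"spin":6},
    {"dx":23,"dy":-427,"dz":50,"spin":6},
    {"dx":23,"dy":-427,"dz":50,"spin":6},
    {"dx":23,"dy":-427,"dz":50,"spin":6},
    {"dx":23,"dy":-427,"dz":50,"spin":6},
    {"dx":23,"dy":-427,"dz":50,"spin":6}
  ],
  "jaw": -0.85
}}

```text
time_s: 8.3
ee_pos: [0.6224, -0.0874, 0.2185]
eef_rot: [0.002, 0.718, 0.696, -0.0]
wrist_force: [0.0, 0.8, 0.2]
opening: 0.0771
```

Emit:
{"fn": "step_arm", "kwargs": {
  "targets": [
    {"dx":0,"dy":0,"dz":0,"spin":0},
    {"dx":0,"dy":0,"dz":0,"spin":0},
    {"dx":0,"dy":0,"dz":0,"spin":0}
  ]
}}

```text
time_s: 8.55
ee_pos: [0.622, -0.0789, 0.2176]
eef_rot: [-0.0, 0.715, 0.699, 0.0]
wrist_force: [-0.6, -0.2, -0.1]
opening: 0.087
```

```bash
cat > go.py <<'E'
from m import *
import sys
s=sense();R=s['eef_rot'];yaw=np.degrees(2*np.arctan2(R[2],R[1]))
print(round(s['time_s'],2),np.round(np.array(s['ee_pos'])*1e3,1),'yaw',round(yaw,1),'open',round(s['opening']*1e3,1),'F',np.round(s['wrist_force'],1))
E
python3 go.py
```

```text
8.55 [622.  -78.9 217.6] yaw 88.7 open 87.0 F [-0.6 -0.2 -0.1]
```

Emit:
{"fn": "step_arm", "kwargs": {
  "targets": [
    {"dx":1,"dy":-4,"dz":-40,"spin":0},
    {"dx":1,"dy":-4,"dz":-80,"spin":0},
    {"dx":1,"dy":-4,"dz":-120,"spin":0},
    {"dx":1,"dy":-4,"dz":-150,"spin":0},
    {"dx":1,"dy":-4,"dz":-175,"spin":0},
    {"dx":1,"dy":-4,"dz":-190,"spin":0},
    {"dx":1,"dy":-4,"dz":-198,"spin":0},
    {"dx":1,"dy":-4,"dz":-200,"spin":0},
    {"dx":1,"dy":-4,"dz":-200,"spin":0},
    {"dx":1,"dy":-4,"dz":-200,"spin":0}
  ]
}}

```text
time_s: 9.38
ee_pos: [0.624, -0.0842, 0.0193]
eef_rot: [0.001, 0.715, 0.699, 0.001]
wrist_force: [0.4, -0.0, -0.2]
opening: 0.0866
```

Emit:
{"fn": "step_arm", "kwargs": {
  "targets": [
    {"dx":0,"dy":0,"dz":0,"spin":0},
    {"dx":0,"dy":0,"dz":0,"spin":0},
    {"dx":0,"dy":0,"dz":0,"spin":0},
    {"dx":0,"dy":0,"dz":0,"spin":0},
    {"dx":0,"dy":0,"dz":0,"spin":0},
    {"dx":0,"dy":0,"dz":0,"spin":0}
  ],
  "jaw": 1,
  "newtons": 25
}}

```text
time_s: 9.88
ee_pos: [0.6234, -0.0845, 0.0185]
eef_rot: [0.0, 0.716, 0.698, 0.001]
wrist_force: [-0.1, 1.2, 3.7]
opening: 0.0634
```

Emit:
{"fn": "step_arm", "kwargs": {
  "targets": [
    {"dx":0,"dy":0,"dz":25,"spin":0},
    {"dx":0,"dy":0,"dz":65,"spin":0},
    {"dx":0,"dy":0,"dz":105,"spin":0},
    {"dx":0,"dy":0,"dz":145,"spin":0},
    {"dx":-71,"dy":303,"dz":195,"spin":-6.6},
    {"dx":-71,"dy":303,"dz":195,"spin":-6.6},
    {"dx":-71,"dy":303,"dz":195,"spin":-6.6},
    {"dx":-71,"dy":303,"dz":195,"spin":-6.6},
    {"dx":-71,"dy":303,"dz":195,"spin":-6.6},
    {"dx":-71,"dy":303,"dz":195,"spin":-6.6},
    {"dx":-71,"dy":303,"dz":195,"spin":-6.6},
    {"dx":-71,"dy":303,"dz":195,"spin":-6.6}
  ]
}}

```text
time_s: 10.88
ee_pos: [0.5503, 0.2221, 0.2128]
eef_rot: [-0.001, 0.754, 0.657, 0.0]
wrist_force: [0.3, -0.4, -0.6]
opening: 0.0637
```

Emit:
{"fn": "step_arm", "kwargs": {
  "targets": [
    {"dx":0,"dy":0,"dz":0,"spin":0},
    {"dx":0,"dy":0,"dz":0,"spin":0},
    {"dx":0,"dy":0,"dz":0,"spin":0}
  ]
}}

```text
time_s: 11.13
ee_pos: [0.5517, 0.2176, 0.2116]
eef_rot: [0.0, 0.755, 0.656, -0.001]
wrist_force: [-0.5, 0.1, -1.1]
opening: 0.0638
```

```bash
python3 go.py
```

```text
11.13 [551.7 217.6 211.6] yaw 82.0 open 63.8 F [-0.5  0.1 -1.1]
```

Emit:
{"fn": "step_arm", "kwargs": {
  "targets": [
    {"dx":1,"dy":1.5,"dz":-35,"spin":0},
    {"dx":1,"dy":1.5,"dz":-70,"spin":0},
    {"dx":1,"dy":1.5,"dz":-105,"spin":0},
    {"dx":1,"dy":1.5,"dz":-135,"spin":0},
    {"dx":1,"dy":1.5,"dz":-160,"spin":0},
    {"dx":1,"dy":1.5,"dz":-173,"spin":0},
    {"dx":1,"dy":1.5,"dz":-180,"spin":0},
    {"dx":1,"dy":1.5,"dz":-182,"spin":0},
    {"dx":1,"dy":1.5,"dz":-182,"spin":0},
    {"dx":1,"dy":1.5,"dz":-182,"spin":0}
  ]
}}

```text
time_s: 11.97
ee_pos: [0.5543, 0.2199, 0.0325]
eef_rot: [0.001, 0.755, 0.656, 0.002]
wrist_force: [0.6, -0.3, 0.5]
opening: 0.0642
```

Emit:
{"fn": "step_arm", "kwargs": {
  "targets": [
    {"dx":0,"dy":0,"dz":0,"spin":0},
    {"dx":0,"dy":0,"dz":0,"spin":0},
    {"dx":0,"dy":0,"dz":0,"spin":0},
    {"dx":0,"dy":0,"dz":0,"spin":0}
  ],
  "jaw": -0.85
}}

```text
time_s: 12.3
ee_pos: [0.5533, 0.2201, 0.0315]
eef_rot: [0.0, 0.755, 0.656, 0.001]
wrist_force: [-0.3, -0.5, 0.5]
opening: 0.0857
```

Emit:
{"fn": "step_arm", "kwargs": {
  "targets": [
    {"dx":0,"dy":0,"dz":40,"spin":0},
    {"dx":0,"dy":0,"dz":80,"spin":0},
    {"dx":0,"dy":0,"dz":120,"spin":0},
    {"dx":0,"dy":0,"dz":160,"spin":0},
    {"dx":76,"dy":-415,"dz":180,"spin":13.3},
    {"dx":76,"dy":-415,"dz":180,"spin":13.3},
    {"dx":76,"dy":-415,"dz":180,"spin":13.3},
    {"dx":76,"dy":-415,"dz":180,"spin":13.3},
    {"dx":76,"dy":-415,"dz":180,"spin":13.3},
    {"dx":76,"dy":-415,"dz":180,"spin":13.3},
    {"dx":76,"dy":-415,"dz":180,"spin":13.3},
    {"dx":76,"dy":-415,"dz":180,"spin":13.3}
  ]
}}

```text
time_s: 13.3
ee_pos: [0.6123, -0.1063, 0.2067]
eef_rot: [0.0, 0.674, 0.739, 0.0]
wrist_force: [1.4, 0.4, 0.4]
opening: 0.087
```

```bash
python3 go.py
```

```text
13.3 [ 612.3 -106.3  206.7] yaw 95.3 open 87.0 F [1.4 0.4 0.4]
```

Emit:
{"fn": "step_arm", "kwargs": {
  "targets": [
    {"dx":16,"dy":-88,"dz":0,"spin":0},
    {"dx":16,"dy":-88,"dz":0,"spin":0},
    {"dx":16,"dy":-88,"dz":0,"spin":0},
    {"dx":16,"dy":-88,"dz":0,"spin":0},
    {"dx":16,"dy":-88,"dz":0,"spin":0},
    {"dx":16,"dy":-88,"dz":0,"spin":0}
  ]
}}

```text
time_s: 13.8
ee_pos: [0.6282, -0.1907, 0.2064]
eef_rot: [-0.0, 0.673, 0.74, 0.0]
wrist_force: [0.0, 0.0, 0.2]
opening: 0.0869
```

```bash
python3 go.py; python3 - <<'E'
from h import *
a=shot('top')['color'];b=shot('side')['color']
cv2.imwrite('pics/g.png',np.hstack([cv2.resize(a[150:250,190:310],(400,333)),cv2.resize(a[150:265,330:470],(400,333))])[:,:,::-1])
E
```

```text
13.8 [ 628.2 -190.7  206.4] yaw 95.4 open 86.9 F [0.  0.  0.2]
```

View pics/g.png

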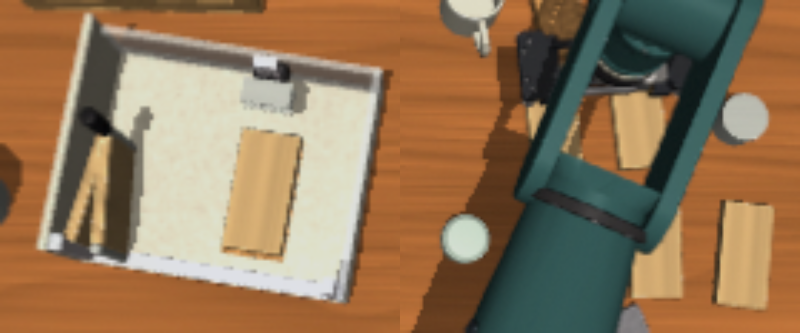

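The board lies square on the patch, with top corners at about (243,127), (302,135), (286,257), (222,250), and the door sits at its stop. Gripping B next.

Emit:
{"fn": "step_arm", "kwargs": {
  "targets": [
    {"dx":1,"dy":-4,"dz":-40,"spin":0},
    {"dx":1,"dy":-4,"dz":-80,"spin":0},
    {"dx":1,"dy":-4,"dz":-120,"spin":0},
    {"dx":1,"dy":-4,"dz":-150,"spin":0},
    {"dx":1,"dy":-4,"dz":-175,"spin":0},
    {"dx":1,"dy":-4,"dz":-186,"spin":0},
    {"dx":1,"dy":-4,"dz":-188,"spin":0},
    {"dx":1,"dy":-4,"dz":-188,"spin":0},
    {"dx":1,"dy":-4,"dz":-188,"spin":0}
  ]
}}

```text
time_s: 14.65
ee_pos: [0.6307, -0.1964, 0.0206]
eef_rot: [0.002, 0.673, 0.739, 0.001]
wrist_force: [-0.2, -0.8, 1.0]
opening: 0.0871
```

Emit:
{"fn": "step_arm", "kwargs": {
  "targets": [
    {"dx":0,"dy":0,"dz":0,"spin":0},
    {"dx":0,"dy":0,"dz":0,"spin":0},
    {"dx":0,"dy":0,"dz":0,"spin":0},
    {"dx":0,"dy":0,"dz":0,"spin":0},
    {"dx":0,"dy":0,"dz":0,"spin":0},
    {"dx":0,"dy":0,"dz":0,"spin":0}
  ],
  "jaw": 1
}}

```text
time_s: 15.15
ee_pos: [0.6297, -0.1964, 0.0192]
eef_rot: [0.0, 0.674, 0.739, 0.0]
wrist_force: [-0.4, 1.6, 3.7]
opening: 0.064
```

```bash
python3 - <<'E'
from m import *
k=lambda u,v:(u*.3+190-.35,v*.3+150-.35)
w=np.array([world(T,k(*uv),.03) for uv in [(243,127),(302,135),(286,257),(222,250)]]);print(w.mean(0));d=w[0]+w[1]-w[2]-w[3];print(np.degrees(np.arctan2(d[1],d[0])),np.linalg.norm(d)/2)
E
```

```text
[0.55400884 0.216489   0.03      ]
-6.530348673590048 0.13317308543311268
```

Emit:
{"fn": "step_arm", "kwargs": {
  "targets": [
    {"dx":0,"dy":0,"dz":25,"spin":0},
    {"dx":0,"dy":0,"dz":65,"spin":0},
    {"dx":0,"dy":0,"dz":105,"spin":0},
    {"dx":0,"dy":0,"dz":145,"spin":0},
    {"dx":-77,"dy":416,"dz":195,"spin":-13.3},
    {"dx":-77,"dy":416,"dz":195,"spin":-13.3},
    {"dx":-77,"dy":416,"dz":195,"spin":-13.3},
    {"dx":-77,"dy":416,"dz":195,"spin":-13.3},
    {"dx":-77,"dy":416,"dz":195,"spin":-13.3},
    {"dx":-77,"dy":416,"dz":195,"spin":-13.3},
    {"dx":-77,"dy":416,"dz":195,"spin":-13.3},
    {"dx":-77,"dy":416,"dz":195,"spin":-13.3}
  ]
}}

```text
time_s: 16.15
ee_pos: [0.568, 0.1306, 0.2018]
eef_rot: [-0.0, 0.755, 0.656, -0.0]
wrist_force: [1.3, -0.1, -0.4]
opening: 0.0639
```

Emit:
{"fn": "step_arm", "kwargs": {
  "targets": [
    {"dx":-15,"dy":84,"dz":10,"spin":0},
    {"dx":-15,"dy":84,"dz":10,"spin":0},
    {"dx":-15,"dy":84,"dz":10,"spin":0},
    {"dx":-15,"dy":84,"dz":10,"spin":0},
    {"dx":-15,"dy":84,"dz":10,"spin":0},
    {"dx":-15,"dy":84,"dz":10,"spin":0},
    {"dx":-15,"dy":84,"dz":10,"spin":0}
  ]
}}

```text
time_s: 16.73
ee_pos: [0.5543, 0.2113, 0.2116]
eef_rot: [-0.0, 0.756, 0.655, -0.001]
wrist_force: [-0.4, 0.1, -1.9]
opening: 0.0638
```

Target (553, 219.5), z 51: dx −1, dy +8, dz −160.

Emit:
{"fn": "step_arm", "kwargs": {
  "targets": [
    {"dx":-1,"dy":8,"dz":-30,"spin":0},
    {"dx":-1,"dy":8,"dz":-65,"spin":0},
    {"dx":-1,"dy":8,"dz":-100,"spin":0},
    {"dx":-1,"dy":8,"dz":-130,"spin":0},
    {"dx":-1,"dy":8,"dz":-148,"spin":0},
    {"dx":-1,"dy":8,"dz":-156,"spin":0},
    {"dx":-1,"dy":8,"dz":-161,"spin":0},
    {"dx":-1,"dy":8,"dz":-161,"spin":0},
    {"dx":-1,"dy":8,"dz":-161,"spin":0},
    {"dx":-1,"dy":8,"dz":-161,"spin":0}
  ]
}}

```text
time_s: 17.57
ee_pos: [0.5545, 0.2212, 0.0535]
eef_rot: [0.001, 0.755, 0.656, 0.002]
wrist_force: [-0.1, 0.4, -0.7]
opening: 0.0639
```

Emit:
{"fn": "step_arm", "kwargs": {
  "targets": [
    {"dx":0,"dy":0,"dz":0,"spin":0},
    {"dx":0,"dy":0,"dz":0,"spin":0},
    {"dx":0,"dy":0,"dz":0,"spin":0},
    {"dx":0,"dy":0,"dz":0,"spin":0}
  ],
  "jaw": -0.85
}}

```text
time_s: 17.9
ee_pos: [0.5533, 0.2213, 0.052]
eef_rot: [0.0, 0.755, 0.656, 0.001]
wrist_force: [-0.1, -0.2, -0.1]
opening: 0.0852
```

Emit:
{"fn": "step_arm", "kwargs": {
  "targets": [
    {"dx":0,"dy":0,"dz":40,"spin":0},
    {"dx":0,"dy":0,"dz":80,"spin":0},
    {"dx":0,"dy":0,"dz":120,"spin":0},
    {"dx":76,"dy":-526,"dz":150,"spin":13.4},
    {"dx":76,"dy":-526,"dz":155,"spin":13.4},
    {"dx":76,"dy":-526,"dz":155,"spin":13.4},
    {"dx":76,"dy":-526,"dz":155,"spin":13.4},
    {"dx":76,"dy":-526,"dz":155,"spin":13.4},
    {"dx":76,"dy":-526,"dz":155,"spin":13.4},
    {"dx":76,"dy":-526,"dz":155,"spin":13.4},
    {"dx":76,"dy":-526,"dz":155,"spin":13.4},
    {"dx":76,"dy":-526,"dz":155,"spin":13.4}
  ]
}}

```text
time_s: 18.9
ee_pos: [0.606, -0.1477, 0.1961]
eef_rot: [0.0, 0.673, 0.74, 0.0]
wrist_force: [1.7, 0.6, 0.6]
opening: 0.0872
```

Emit:
{"fn": "step_arm", "kwargs": {
  "targets": [
    {"dx":22,"dy":-157,"dz":12,"spin":0},
    {"dx":22,"dy":-157,"dz":12,"spin":0},
    {"dx":22,"dy":-157,"dz":12,"spin":0},
    {"dx":22,"dy":-157,"dz":12,"spin":0},
    {"dx":22,"dy":-157,"dz":12,"spin":0},
    {"dx":22,"dy":-157,"dz":12,"spin":0},
    {"dx":22,"dy":-157,"dz":12,"spin":0}
  ]
}}

```text
time_s: 19.48
ee_pos: [0.628, -0.3021, 0.2073]
eef_rot: [-0.001, 0.673, 0.74, 0.0]
wrist_force: [0.1, 0.4, 0.4]
opening: 0.0866
```

Emit:
{"fn": "step_arm", "kwargs": {
  "targets": [
    {"dx":1,"dy":-3,"dz":-40,"spin":0},
    {"dx":1,"dy":-3,"dz":-80,"spin":0},
    {"dx":1,"dy":-3,"dz":-120,"spin":0},
    {"dx":1,"dy":-3,"dz":-150,"spin":0},
    {"dx":1,"dy":-3,"dz":-175,"spin":0},
    {"dx":1,"dy":-3,"dz":-187,"spin":0},
    {"dx":1,"dy":-3,"dz":-189,"spin":0},
    {"dx":1,"dy":-3,"dz":-189,"spin":0},
    {"dx":1,"dy":-3,"dz":-189,"spin":0}
  ]
}}

```text
time_s: 20.23
ee_pos: [0.6305, -0.3057, 0.0212]
eef_rot: [0.002, 0.673, 0.74, 0.0]
wrist_force: [0.6, -0.1, 0.5]
opening: 0.0871
```

Emit:
{"fn": "step_arm", "kwargs": {
  "targets": [
    {"dx":0,"dy":0,"dz":0,"spin":0},
    {"dx":0,"dy":0,"dz":0,"spin":0},
    {"dx":0,"dy":0,"dz":0,"spin":0},
    {"dx":0,"dy":0,"dz":0,"spin":0},
    {"dx":0,"dy":0,"dz":0,"spin":0},
    {"dx":0,"dy":0,"dz":0,"spin":0}
  ],
  "jaw": 1
}}

```text
time_s: 20.73
ee_pos: [0.6294, -0.306, 0.0196]
eef_rot: [0.001, 0.673, 0.74, 0.0]
wrist_force: [0.3, -0.5, 3.7]
opening: 0.0637
```

Emit:
{"fn": "step_arm", "kwargs": {
  "targets": [
    {"dx":0,"dy":0,"dz":25,"spin":0},
    {"dx":0,"dy":0,"dz":65,"spin":0},
    {"dx":0,"dy":0,"dz":105,"spin":0},
    {"dx":0,"dy":0,"dz":145,"spin":0},
    {"dx":-76,"dy":525,"dz":195,"spin":-13.4},
    {"dx":-76,"dy":525,"dz":195,"spin":-13.4},
    {"dx":-76,"dy":525,"dz":195,"spin":-13.4},
    {"dx":-76,"dy":525,"dz":195,"spin":-13.4},
    {"dx":-76,"dy":525,"dz":195,"spin":-13.4},
    {"dx":-76,"dy":525,"dz":195,"spin":-13.4},
    {"dx":-76,"dy":525,"dz":195,"spin":-13.4},
    {"dx":-76,"dy":525,"dz":195,"spin":-13.4}
  ]
}}

```text
time_s: 21.73
ee_pos: [0.5804, 0.0245, 0.1943]
eef_rot: [-0.0, 0.755, 0.656, -0.0]
wrist_force: [0.9, 0.1, -0.3]
opening: 0.0639
```

Emit:
{"fn": "step_arm", "kwargs": {
  "targets": [
    {"dx":-27,"dy":190,"dz":18,"spin":0},
    {"dx":-27,"dy":190,"dz":18,"spin":0},
    {"dx":-27,"dy":190,"dz":18,"spin":0},
    {"dx":-27,"dy":190,"dz":18,"spin":0},
    {"dx":-27,"dy":190,"dz":18,"spin":0},
    {"dx":-27,"dy":190,"dz":18,"spin":0},
    {"dx":-27,"dy":190,"dz":18,"spin":0},
    {"dx":-27,"dy":190,"dz":18,"spin":0}
  ]
}}

```text
time_s: 22.4
ee_pos: [0.5543, 0.212, 0.2121]
eef_rot: [0.0, 0.755, 0.656, -0.001]
wrist_force: [-0.7, -0.2, -1.3]
opening: 0.0637
```

Down to z≈72: dx −1, dy +7.5, dz −140.

Emit:
{"fn": "step_arm", "kwargs": {
  "targets": [
    {"dx":-1,"dy":7,"dz":-30,"spin":0},
    {"dx":-1,"dy":7,"dz":-65,"spin":0},
    {"dx":-1,"dy":7,"dz":-100,"spin":0},
    {"dx":-1,"dy":7,"dz":-125,"spin":0},
    {"dx":-1,"dy":7,"dz":-136,"spin":0},
    {"dx":-1,"dy":7,"dz":-141,"spin":0},
    {"dx":-1,"dy":7,"dz":-141,"spin":0},
    {"dx":-1,"dy":7,"dz":-141,"spin":0},
    {"dx":-1,"dy":7,"dz":-141,"spin":0}
  ]
}}

```text
time_s: 23.15
ee_pos: [0.5552, 0.2198, 0.0742]
eef_rot: [0.001, 0.755, 0.656, 0.002]
wrist_force: [-0.7, -0.1, -1.1]
opening: 0.0633
```

Emit:
{"fn": "step_arm", "kwargs": {
  "targets": [
    {"dx":0,"dy":0,"dz":0,"spin":0},
    {"dx":0,"dy":0,"dz":0,"spin":0},
    {"dx":0,"dy":0,"dz":0,"spin":0},
    {"dx":0,"dy":0,"dz":0,"spin":0}
  ],
  "jaw": -0.85
}}

```text
time_s: 23.48
ee_pos: [0.5538, 0.2199, 0.0725]
eef_rot: [0.0, 0.755, 0.656, 0.001]
wrist_force: [-0.6, -0.0, -0.8]
opening: 0.0855
```

Emit:
{"fn": "step_arm", "kwargs": {
  "targets": [
    {"dx":0,"dy":0,"dz":40,"spin":0},
    {"dx":0,"dy":0,"dz":80,"spin":0},
    {"dx":0,"dy":0,"dz":120,"spin":0},
    {"dx":-88,"dy":-543,"dz":135,"spin":8.5},
    {"dx":-88,"dy":-543,"dz":135,"spin":8.5},
    {"dx":-88,"dy":-543,"dz":135,"spin":8.5},
    {"dx":-88,"dy":-543,"dz":135,"spin":8.5},
    {"dx":-88,"dy":-543,"dz":135,"spin":8.5},
    {"dx":-88,"dy":-543,"dz":135,"spin":8.5},
    {"dx":-88,"dy":-543,"dz":135,"spin":8.5},
    {"dx":-88,"dy":-543,"dz":135,"spin":8.5},
    {"dx":-88,"dy":-543,"dz":135,"spin":8.5}
  ]
}}

```text
time_s: 24.48
ee_pos: [0.4931, -0.1505, 0.2026]
eef_rot: [0.0, 0.704, 0.71, 0.0]
wrist_force: [0.8, 0.7, -0.0]
opening: 0.0867
```

Emit:
{"fn": "step_arm", "kwargs": {
  "targets": [
    {"dx":-28,"dy":-171,"dz":5,"spin":0},
    {"dx":-28,"dy":-171,"dz":5,"spin":0},
    {"dx":-28,"dy":-171,"dz":5,"spin":0},
    {"dx":-28,"dy":-171,"dz":5,"spin":0},
    {"dx":-28,"dy":-171,"dz":5,"spin":0},
    {"dx":-28,"dy":-171,"dz":5,"spin":0},
    {"dx":-28,"dy":-171,"dz":5,"spin":0},
    {"dx":-28,"dy":-171,"dz":5,"spin":0}
  ]
}}

```text
time_s: 25.15
ee_pos: [0.4662, -0.3183, 0.2071]
eef_rot: [-0.0, 0.703, 0.711, 0.0]
wrist_force: [-0.3, 1.0, 0.6]
opening: 0.0866
```

```bash
python3 go.py; python3 - <<'E'
from h import *
a=shot('top')['color'];b=shot('side')['color']
cv2.imwrite('pics/i.png',np.hstack([cv2.resize(a[150:250,190:370],(720,400),interpolation=cv2.INTER_CUBIC)])[:,:,::-1])
cv2.imwrite('pics/side_3.png',b[:,:,::-1]);cv2.imwrite('pics/top_3.png',a[:,:,::-1])
E
```

```text
25.15 [ 466.2 -318.3  207.1] yaw 90.6 open 86.6 F [-0.3  1.   0.6]
```

View pics/i.png

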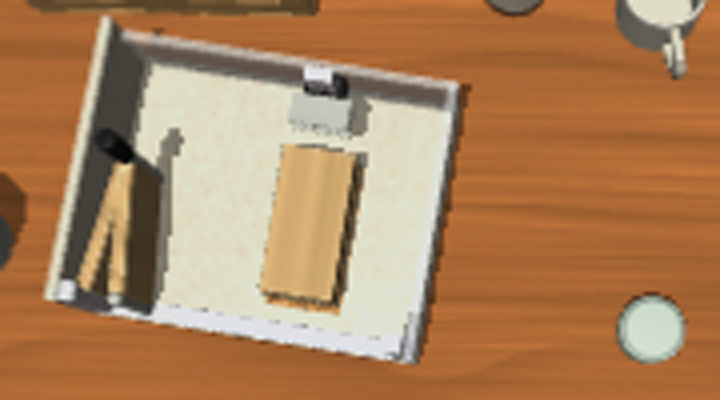

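The pile is neat, the blank is unmoved at (353,232), and the door is folded. Gripping D.

Emit:
{"fn": "step_arm", "kwargs": {
  "targets": [
    {"dx":0,"dy":-4,"dz":-40,"spin":0},
    {"dx":0,"dy":-4,"dz":-80,"spin":0},
    {"dx":0,"dy":-4,"dz":-120,"spin":0},
    {"dx":0,"dy":-4,"dz":-150,"spin":0},
    {"dx":0,"dy":-4,"dz":-175,"spin":0},
    {"dx":0,"dy":-4,"dz":-187,"spin":0},
    {"dx":0,"dy":-4,"dz":-189,"spin":0},
    {"dx":0,"dy":-4,"dz":-189,"spin":0},
    {"dx":0,"dy":-4,"dz":-189,"spin":0}
  ]
}}

```text
time_s: 26.0
ee_pos: [0.4671, -0.3243, 0.0201]
eef_rot: [0.002, 0.704, 0.71, 0.0]
wrist_force: [-0.9, -0.1, -0.5]
opening: 0.0866
```

Emit:
{"fn": "step_arm", "kwargs": {
  "targets": [
    {"dx":0,"dy":0,"dz":0,"spin":0},
    {"dx":0,"dy":0,"dz":0,"spin":0},
    {"dx":0,"dy":0,"dz":0,"spin":0},
    {"dx":0,"dy":0,"dz":0,"spin":0},
    {"dx":0,"dy":0,"dz":0,"spin":0},
    {"dx":0,"dy":0,"dz":0,"spin":0}
  ],
  "jaw": 1
}}

```text
time_s: 26.5
ee_pos: [0.4661, -0.3242, 0.019]
eef_rot: [0.001, 0.704, 0.71, 0.0]
wrist_force: [-0.4, 0.4, 4.3]
opening: 0.064
```

Emit:
{"fn": "step_arm", "kwargs": {
  "targets": [
    {"dx":0,"dy":0,"dz":25,"spin":0},
    {"dx":0,"dy":0,"dz":65,"spin":0},
    {"dx":0,"dy":0,"dz":105,"spin":0},
    {"dx":0,"dy":0,"dz":145,"spin":0},
    {"dx":87,"dy":544,"dz":195,"spin":-8.6},
    {"dx":87,"dy":544,"dz":195,"spin":-8.6},
    {"dx":87,"dy":544,"dz":195,"spin":-8.6},
    {"dx":87,"dy":544,"dz":195,"spin":-8.6},
    {"dx":87,"dy":544,"dz":195,"spin":-8.6},
    {"dx":87,"dy":544,"dz":195,"spin":-8.6},
    {"dx":87,"dy":544,"dz":195,"spin":-8.6},
    {"dx":87,"dy":544,"dz":195,"spin":-8.6}
  ]
}}

```text
time_s: 27.5
ee_pos: [0.5175, 0.0046, 0.1926]
eef_rot: [-0.0, 0.755, 0.655, -0.0]
wrist_force: [0.9, -0.6, -0.7]
opening: 0.0636
```

Emit:
{"fn": "step_arm", "kwargs": {
  "targets": [
    {"dx":35,"dy":210,"dz":20,"spin":0},
    {"dx":35,"dy":210,"dz":20,"spin":0},
    {"dx":35,"dy":210,"dz":20,"spin":0},
    {"dx":35,"dy":210,"dz":20,"spin":0},
    {"dx":35,"dy":210,"dz":20,"spin":0},
    {"dx":35,"dy":210,"dz":20,"spin":0},
    {"dx":35,"dy":210,"dz":20,"spin":0},
    {"dx":35,"dy":210,"dz":20,"spin":0},
    {"dx":35,"dy":210,"dz":20,"spin":0}
  ]
}}

```text
time_s: 28.25
ee_pos: [0.5527, 0.2112, 0.2124]
eef_rot: [-0.0, 0.756, 0.655, -0.001]
wrist_force: [-0.7, -0.7, -2.2]
opening: 0.0638
```

Emit:
{"fn": "step_arm", "kwargs": {
  "targets": [
    {"dx":0,"dy":8,"dz":-30,"spin":0},
    {"dx":0,"dy":8,"dz":-65,"spin":0},
    {"dx":0,"dy":8,"dz":-95,"spin":0},
    {"dx":0,"dy":8,"dz":-112,"spin":0},
    {"dx":0,"dy":8,"dz":-121,"spin":0},
    {"dx":0,"dy":8,"dz":-122,"spin":0},
    {"dx":0,"dy":8,"dz":-122,"spin":0},
    {"dx":0,"dy":8,"dz":-122,"spin":0}
  ]
}}

```text
time_s: 28.92
ee_pos: [0.5539, 0.22, 0.0924]
eef_rot: [0.001, 0.756, 0.655, 0.001]
wrist_force: [0.6, -0.8, -0.8]
opening: 0.0638
```

Emit:
{"fn": "step_arm", "kwargs": {
  "targets": [
    {"dx":0,"dy":0,"dz":0,"spin":0},
    {"dx":0,"dy":0,"dz":0,"spin":0},
    {"dx":0,"dy":0,"dz":0,"spin":0},
    {"dx":0,"dy":0,"dz":0,"spin":0}
  ],
  "jaw": -0.85
}}

```text
time_s: 29.25
ee_pos: [0.5533, 0.2207, 0.0917]
eef_rot: [0.0, 0.755, 0.655, 0.001]
wrist_force: [0.8, -0.0, -0.6]
opening: 0.0856
```

Emit:
{"fn": "step_arm", "kwargs": {
  "targets": [
    {"dx":0,"dy":0,"dz":40,"spin":0},
    {"dx":0,"dy":0,"dz":80,"spin":0},
    {"dx":0,"dy":0,"dz":115,"spin":0},
    {"dx":-96,"dy":-659,"dz":115,"spin":2},
    {"dx":-96,"dy":-659,"dz":115,"spin":2},
    {"dx":-96,"dy":-659,"dz":115,"spin":2},
    {"dx":-96,"dy":-659,"dz":115,"spin":2},
    {"dx":-96,"dy":-659,"dz":115,"spin":2},
    {"dx":-96,"dy":-659,"dz":115,"spin":2},
    {"dx":-96,"dy":-659,"dz":115,"spin":2},
    {"dx":-96,"dy":-659,"dz":115,"spin":2},
    {"dx":-96,"dy":-659,"dz":115,"spin":2}
  ]
}}

```text
time_s: 30.25
ee_pos: [0.4983, -0.1523, 0.2065]
eef_rot: [0.0, 0.744, 0.669, 0.0]
wrist_force: [0.2, -0.4, 0.7]
opening: 0.0866
```

Emit:
{"fn": "step_arm", "kwargs": {
  "targets": [
    {"dx":-42,"dy":-284,"dz":0,"spin":0},
    {"dx":-42,"dy":-284,"dz":0,"spin":0},
    {"dx":-42,"dy":-284,"dz":0,"spin":0},
    {"dx":-42,"dy":-284,"dz":0,"spin":0},
    {"dx":-42,"dy":-284,"dz":0,"spin":0},
    {"dx":-42,"dy":-284,"dz":0,"spin":0},
    {"dx":-42,"dy":-284,"dz":0,"spin":0},
    {"dx":-42,"dy":-284,"dz":0,"spin":0},
    {"dx":-42,"dy":-284,"dz":0,"spin":0},
    {"dx":-42,"dy":-284,"dz":0,"spin":0}
  ]
}}

```text
time_s: 31.08
ee_pos: [0.4571, -0.4339, 0.2059]
eef_rot: [-0.0, 0.744, 0.668, 0.0]
wrist_force: [-0.4, -0.0, 0.8]
opening: 0.0868
```

```bash
python3 go.py; python3 - <<'E'
from h import *
a=shot('top')['color'];b=shot('side')['color']
cv2.imwrite('pics/j.png',np.hstack([cv2.resize(b[130:220,240:345],(467,400),interpolation=cv2.INTER_CUBIC),cv2.resize(a[155:245,245:305],(267,400),interpolation=cv2.INTER_CUBIC)])[:,:,::-1])
E
```

```text
31.08 [ 457.1 -433.9  205.9] yaw 83.9 open 86.8 F [-0.4 -0.   0.8]
```

View pics/j.png

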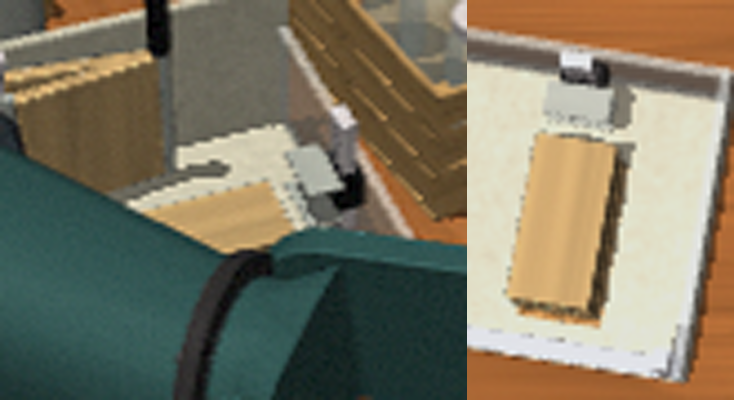

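The pile is straight; the arm hides the pile-to-pointer comparison in the side view. The measured upper pointer (≈119 mm) calls for the fifth board anyway. Gripping E.

Emit:
{"fn": "step_arm", "kwargs": {
  "targets": [
    {"dx":0,"dy":-4,"dz":-40,"spin":0},
    {"dx":0,"dy":-4,"dz":-80,"spin":0},
    {"dx":0,"dy":-4,"dz":-120,"spin":0},
    {"dx":0,"dy":-4,"dz":-150,"spin":0},
    {"dx":0,"dy":-4,"dz":-175,"spin":0},
    {"dx":0,"dy":-4,"dz":-186,"spin":0},
    {"dx":0,"dy":-4,"dz":-188,"spin":0},
    {"dx":0,"dy":-4,"dz":-188,"spin":0},
    {"dx":0,"dy":-4,"dz":-188,"spin":0}
  ]
}}

```text
time_s: 31.93
ee_pos: [0.4583, -0.4392, 0.0206]
eef_rot: [0.002, 0.743, 0.669, -0.0]
wrist_force: [-0.4, 0.2, -0.1]
opening: 0.0871
```

Emit:
{"fn": "step_arm", "kwargs": {
  "targets": [
    {"dx":0,"dy":0,"dz":0,"spin":0},
    {"dx":0,"dy":0,"dz":0,"spin":0},
    {"dx":0,"dy":0,"dz":0,"spin":0},
    {"dx":0,"dy":0,"dz":0,"spin":0},
    {"dx":0,"dy":0,"dz":0,"spin":0},
    {"dx":0,"dy":0,"dz":0,"spin":0}
  ],
  "jaw": 1
}}

```text
time_s: 32.43
ee_pos: [0.4573, -0.4387, 0.019]
eef_rot: [0.001, 0.744, 0.668, 0.0]
wrist_force: [-0.4, 2.8, 4.4]
opening: 0.0638
```

Emit:
{"fn": "step_arm", "kwargs": {
  "targets": [
    {"dx":0,"dy":0,"dz":25,"spin":0},
    {"dx":0,"dy":0,"dz":65,"spin":0},
    {"dx":0,"dy":0,"dz":105,"spin":0},
    {"dx":0,"dy":0,"dz":145,"spin":0},
    {"dx":96,"dy":657,"dz":195,"spin":-1.9},
    {"dx":96,"dy":657,"dz":195,"spin":-1.9},
    {"dx":96,"dy":657,"dz":195,"spin":-1.9},
    {"dx":96,"dy":657,"dz":195,"spin":-1.9},
    {"dx":96,"dy":657,"dz":195,"spin":-1.9},
    {"dx":96,"dy":657,"dz":195,"spin":-1.9},
    {"dx":96,"dy":657,"dz":195,"spin":-1.9},
    {"dx":96,"dy":657,"dz":195,"spin":-1.9}
  ]
}}

```text
time_s: 33.43
ee_pos: [0.5045, -0.1077, 0.1876]
eef_rot: [-0.0, 0.755, 0.656, -0.0]
wrist_force: [0.9, -0.4, -0.2]
opening: 0.0635
```

Emit:
{"fn": "step_arm", "kwargs": {
  "targets": [
    {"dx":48,"dy":322,"dz":25,"spin":0},
    {"dx":48,"dy":322,"dz":25,"spin":0},
    {"dx":48,"dy":322,"dz":25,"spin":0},
    {"dx":48,"dy":322,"dz":25,"spin":0},
    {"dx":48,"dy":322,"dz":25,"spin":0},
    {"dx":48,"dy":322,"dz":25,"spin":0},
    {"dx":48,"dy":322,"dz":25,"spin":0},
    {"dx":48,"dy":322,"dz":25,"spin":0},
    {"dx":48,"dy":322,"dz":25,"spin":0},
    {"dx":48,"dy":322,"dz":25,"spin":0},
    {"dx":48,"dy":322,"dz":25,"spin":0},
    {"dx":48,"dy":322,"dz":25,"spin":0}
  ]
}}

```text
time_s: 34.43
ee_pos: [0.5529, 0.211, 0.2126]
eef_rot: [0.0, 0.755, 0.655, -0.001]
wrist_force: [-0.3, -0.5, -1.2]
opening: 0.0637
```

Target z = 90 + 19 + 1.5 ≈ 110.5; dz −102, dy +8.

Emit:
{"fn": "step_arm", "kwargs": {
  "targets": [
    {"dx":0,"dy":8,"dz":-25,"spin":0},
    {"dx":0,"dy":8,"dz":-55,"spin":0},
    {"dx":0,"dy":8,"dz":-80,"spin":0},
    {"dx":0,"dy":8,"dz":-95,"spin":0},
    {"dx":0,"dy":8,"dz":-101,"spin":0},
    {"dx":0,"dy":8,"dz":-102,"spin":0},
    {"dx":0,"dy":8,"dz":-102,"spin":0},
    {"dx":0,"dy":8,"dz":-102,"spin":0}
  ]
}}

```text
time_s: 35.1
ee_pos: [0.5539, 0.2199, 0.1125]
eef_rot: [0.001, 0.755, 0.656, 0.001]
wrist_force: [-0.2, 0.2, -0.2]
opening: 0.0634
```

Emit:
{"fn": "step_arm", "kwargs": {
  "targets": [
    {"dx":0,"dy":0,"dz":0,"spin":0},
    {"dx":0,"dy":0,"dz":0,"spin":0},
    {"dx":0,"dy":0,"dz":0,"spin":0},
    {"dx":0,"dy":0,"dz":0,"spin":0}
  ],
  "jaw": -0.85
}}

```text
time_s: 35.43
ee_pos: [0.5533, 0.2206, 0.1117]
eef_rot: [0.0, 0.755, 0.656, 0.001]
wrist_force: [-0.3, -0.2, 0.3]
opening: 0.0857
```

Emit:
{"fn": "step_arm", "kwargs": {
  "targets": [
    {"dx":0,"dy":0,"dz":40,"spin":0},
    {"dx":0,"dy":0,"dz":80,"spin":0},
    {"dx":0,"dy":0,"dz":115,"spin":0},
    {"dx":-40,"dy":-150,"dz":115,"spin":0},
    {"dx":-40,"dy":-150,"dz":115,"spin":0},
    {"dx":-40,"dy":-150,"dz":115,"spin":0},
    {"dx":-40,"dy":-150,"dz":115,"spin":0},
    {"dx":-40,"dy":-150,"dz":115,"spin":0},
    {"dx":-40,"dy":-150,"dz":115,"spin":0},
    {"dx":-40,"dy":-150,"dz":115,"spin":0}
  ]
}}

```text
time_s: 36.27
ee_pos: [0.5132, 0.0709, 0.2263]
eef_rot: [-0.0, 0.755, 0.656, 0.001]
wrist_force: [0.7, -0.8, 0.3]
opening: 0.0871
```

```bash
python3 go.py; python3 - <<'E'
from h import *
a=shot('top')['color'];b=shot('side')['color']
cv2.imwrite('pics/k.png',np.hstack([cv2.resize(b[100:300,220:340],(240,400),interpolation=cv2.INTER_CUBIC),cv2.resize(a[140:270,230:400],(523,400),interpolation=cv2.INTER_CUBIC)])[:,:,::-1])
E
```

```text
36.27 [513.2  70.9 226.3] yaw 82.0 open 87.1 F [ 0.7 -0.8  0.3]
```

View pics/k.png

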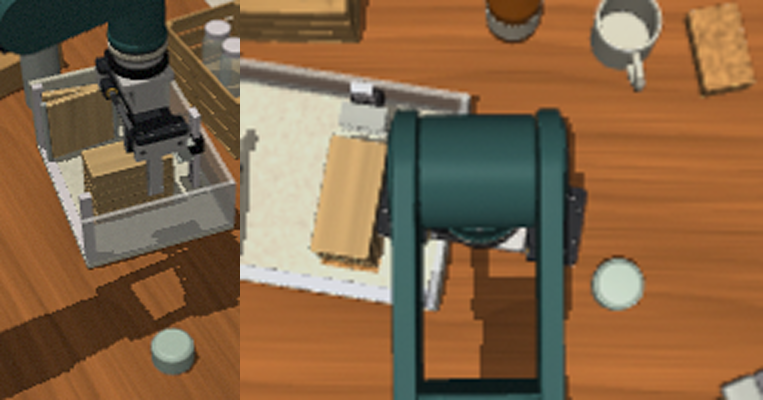

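The blank is at top px (352.5,232), still at (473,−82) mm, and the pile stands straight.

Emit:
{"fn": "step_arm", "kwargs": {
  "targets": [
    {"dx":-40,"dy":-153,"dz":-20,"spin":0},
    {"dx":-40,"dy":-153,"dz":-20,"spin":0},
    {"dx":-40,"dy":-153,"dz":-20,"spin":0},
    {"dx":-40,"dy":-153,"dz":-20,"spin":0},
    {"dx":-40,"dy":-153,"dz":-20,"spin":0},
    {"dx":-40,"dy":-153,"dz":-20,"spin":0},
    {"dx":-40,"dy":-153,"dz":-20,"spin":0}
  ],
  "jaw": -1
}}

```text
time_s: 36.95
ee_pos: [0.4736, -0.0815, 0.2061]
eef_rot: [-0.0, 0.754, 0.656, 0.0]
wrist_force: [0.2, 0.2, -0.0]
opening: 0.094
```

```bash
python3 go.py; python3 - <<'E'
from h import *
a=shot('top')['color'];b=shot('side')['color']
cv2.imwrite('pics/l.png',np.hstack([cv2.resize(b[130:330,230:350],(360,600),interpolation=cv2.INTER_CUBIC),cv2.resize(a[140:270,230:325],(438,600),interpolation=cv2.INTER_CUBIC)])[:,:,::-1])
E
```

```text
36.95 [473.6 -81.5 206.1] yaw 82.1 open 94.0 F [ 0.2  0.2 -0. ]
```

View pics/l.png

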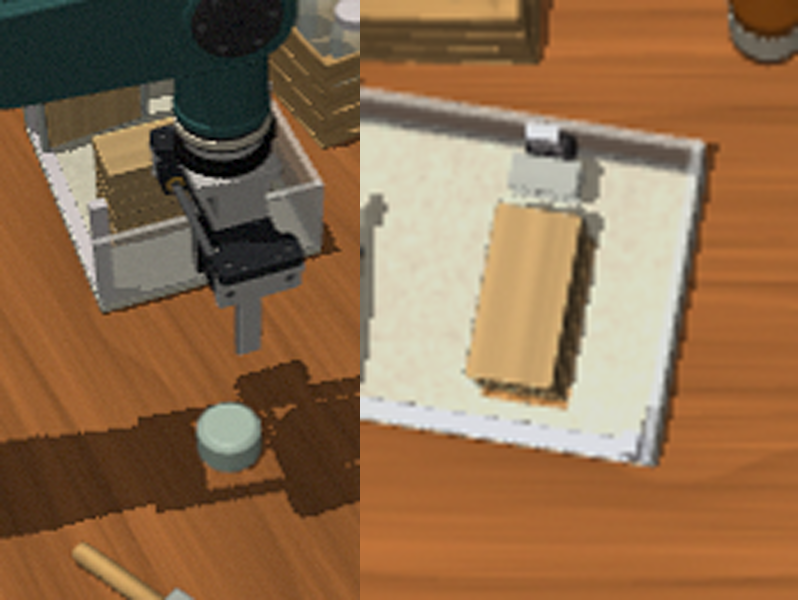

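The blank shows in the side view at (306,271), unmoved. Descend and grip.

Emit:
{"fn": "step_arm", "kwargs": {
  "targets": [
    {"dx":0,"dy":0,"dz":-40,"spin":0},
    {"dx":0,"dy":0,"dz":-80,"spin":0},
    {"dx":0,"dy":0,"dz":-120,"spin":0},
    {"dx":0,"dy":0,"dz":-150,"spin":0},
    {"dx":0,"dy":0,"dz":-175,"spin":0},
    {"dx":0,"dy":0,"dz":-184,"spin":0},
    {"dx":0,"dy":0,"dz":-186,"spin":0},
    {"dx":0,"dy":0,"dz":-186,"spin":0},
    {"dx":0,"dy":0,"dz":-186,"spin":0}
  ]
}}

```text
time_s: 37.8
ee_pos: [0.4748, -0.0825, 0.0221]
eef_rot: [0.002, 0.754, 0.656, 0.001]
wrist_force: [-0.1, 0.8, -0.4]
opening: 0.094
```

Emit:
{"fn": "step_arm", "kwargs": {
  "targets": [
    {"dx":0,"dy":0,"dz":0,"spin":0},
    {"dx":0,"dy":0,"dz":0,"spin":0},
    {"dx":0,"dy":0,"dz":0,"spin":0},
    {"dx":0,"dy":0,"dz":0,"spin":0},
    {"dx":0,"dy":0,"dz":0,"spin":0},
    {"dx":0,"dy":0,"dz":0,"spin":0},
    {"dx":0,"dy":0,"dz":0,"spin":0}
  ],
  "jaw": 1
}}

```text
time_s: 38.38
ee_pos: [0.4731, -0.0827, 0.0203]
eef_rot: [0.0, 0.755, 0.656, 0.0]
wrist_force: [0.2, 0.5, 1.5]
opening: 0.0587
```

```bash
python3 - <<'E'
from m import *
k=lambda u,v:(u*95/438+230-.4,v*130/600+140-.4)
w=np.array([world(T,k(*uv),.11) for uv in [(137,204),(220,212),(193,388),(110,378)]]);print(w.mean(0));d=w[0]+w[1]-w[2]-w[3];print(np.degrees(np.arctan2(d[1],d[0])),np.linalg.norm(d)/2)
E
```

```text
[0.55588405 0.21784113 0.11      ]
-6.634951107854712 0.12936112701530073
```

Emit:
{"fn": "step_arm", "kwargs": {
  "targets": [
    {"dx":0,"dy":0,"dz":25,"spin":0},
    {"dx":0,"dy":0,"dz":65,"spin":0},
    {"dx":0,"dy":0,"dz":105,"spin":0},
    {"dx":0,"dy":0,"dz":145,"spin":0},
    {"dx":0,"dy":0,"dz":185,"spin":0},
    {"dx":0,"dy":0,"dz":210,"spin":0},
    {"dx":0,"dy":0,"dz":210,"spin":0},
    {"dx":0,"dy":0,"dz":210,"spin":0}
  ]
}}

```text
time_s: 39.05
ee_pos: [0.4735, -0.0827, 0.2308]
eef_rot: [0.001, 0.755, 0.656, 0.001]
wrist_force: [0.2, 0.4, -2.7]
opening: 0.0593
```

```bash
python3 go.py; python3 - <<'E'
from h import *
b=shot('side');e=np.array(sense()['ee_pos'])
print(pix(b,[e,e+[0,0,-.020],e+[0,0,.016]]))
cv2.imwrite('pics/n.png',cv2.resize(b['color'][150:290,240:360],None,fx=4,fy=4,interpolation=cv2.INTER_CUBIC)[:,:,::-1])
E
```

```text
39.05 [473.5 -82.7 230.8] yaw 82.0 open 59.3 F [ 0.2  0.4 -2.7]
[[304.21285998 223.30189999]
 [304.30839673 228.70669488]
 [304.1350956  218.88942198]]
```

View pics/n.png

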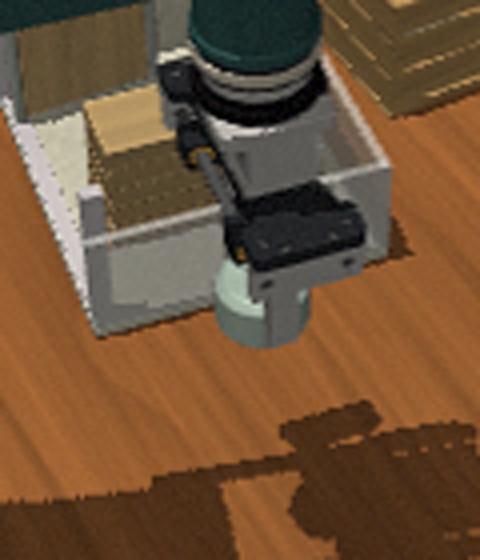

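The blank is held level and centred within ~3 mm. Carrying it to the pile.

Emit:
{"fn": "step_arm", "kwargs": {
  "targets": [
    {"dx":79,"dy":302,"dz":0,"spin":0},
    {"dx":79,"dy":302,"dz":0,"spin":0},
    {"dx":79,"dy":302,"dz":0,"spin":0},
    {"dx":79,"dy":302,"dz":0,"spin":0},
    {"dx":79,"dy":302,"dz":0,"spin":0},
    {"dx":79,"dy":302,"dz":0,"spin":0},
    {"dx":79,"dy":302,"dz":0,"spin":0},
    {"dx":79,"dy":302,"dz":0,"spin":0},
    {"dx":79,"dy":302,"dz":0,"spin":0},
    {"dx":79,"dy":302,"dz":0,"spin":0},
    {"dx":79,"dy":302,"dz":0,"spin":0}
  ]
}}

```text
time_s: 40.02
ee_pos: [0.5509, 0.2184, 0.2272]
eef_rot: [-0.001, 0.755, 0.656, -0.003]
wrist_force: [-0.5, 0.5, -1.1]
opening: 0.0592
```

Emit:
{"fn": "step_arm", "kwargs": {
  "targets": [
    {"dx":0,"dy":0,"dz":-25,"spin":0},
    {"dx":0,"dy":0,"dz":-55,"spin":0},
    {"dx":0,"dy":0,"dz":-80,"spin":0},
    {"dx":0,"dy":0,"dz":-92,"spin":0},
    {"dx":0,"dy":0,"dz":-97,"spin":0},
    {"dx":0,"dy":0,"dz":-97,"spin":0},
    {"dx":0,"dy":0,"dz":-97,"spin":0},
    {"dx":0,"dy":0,"dz":-97,"spin":0},
    {"dx":0,"dy":0,"dz":-97,"spin":0}
  ]
}}

```text
time_s: 40.77
ee_pos: [0.553, 0.2196, 0.1349]
eef_rot: [0.001, 0.755, 0.656, 0.002]
wrist_force: [-0.4, 0.5, -2.3]
opening: 0.059
```

Emit:
{"fn": "step_arm", "kwargs": {
  "targets": [
    {"dx":0,"dy":0,"dz":-2,"spin":0},
    {"dx":0,"dy":0,"dz":-3,"spin":0},
    {"dx":0,"dy":0,"dz":-3,"spin":0},
    {"dx":0,"dy":0,"dz":-3,"spin":0}
  ]
}}

```text
time_s: 41.1
ee_pos: [0.5522, 0.2196, 0.1304]
eef_rot: [0.0, 0.755, 0.656, 0.0]
wrist_force: [0.2, -0.8, -0.8]
opening: 0.0589
```

Emit:
{"fn": "step_arm", "kwargs": {
  "targets": [
    {"dx":0,"dy":0,"dz":0,"spin":0},
    {"dx":0,"dy":0,"dz":0,"spin":0},
    {"dx":0,"dy":0,"dz":0,"spin":0},
    {"dx":0,"dy":0,"dz":0,"spin":0},
    {"dx":0,"dy":0,"dz":0,"spin":0}
  ],
  "jaw": -0.8
}}

```text
time_s: 41.52
ee_pos: [0.552, 0.2195, 0.1302]
eef_rot: [0.0, 0.755, 0.656, 0.0]
wrist_force: [-0.3, -0.1, -0.2]
opening: 0.0843
```

Emit:
{"fn": "step_arm", "kwargs": {
  "targets": [
    {"dx":0,"dy":0,"dz":30,"spin":0},
    {"dx":0,"dy":0,"dz":60,"spin":0},
    {"dx":0,"dy":0,"dz":100,"spin":0},
    {"dx":-150,"dy":-280,"dz":120,"spin":0},
    {"dx":-150,"dy":-280,"dz":120,"spin":0},
    {"dx":-150,"dy":-280,"dz":120,"spin":0},
    {"dx":-150,"dy":-280,"dz":120,"spin":0},
    {"dx":-150,"dy":-280,"dz":120,"spin":0},
    {"dx":-150,"dy":-280,"dz":120,"spin":0},
    {"dx":-150,"dy":-280,"dz":120,"spin":0},
    {"dx":-150,"dy":-280,"dz":120,"spin":0},
    {"dx":-150,"dy":-280,"dz":120,"spin":0}
  ]
}}

```text
time_s: 42.52
ee_pos: [0.4003, -0.064, 0.2511]
eef_rot: [0.001, 0.757, 0.654, -0.0]
wrist_force: [0.2, 0.2, -0.2]
opening: 0.0849
```

```bash
python3 go.py; python3 - <<'E'
from h import *
a=shot('top')['color'];b=shot('side')['color']
cv2.imwrite('pics/q.png',np.hstack([cv2.resize(b[120:240,225:345],(400,400),interpolation=cv2.INTER_CUBIC),cv2.resize(a[150:250,195:315],(400,333),interpolation=cv2.INTER_CUBIC)[np.r_[0:333,[332]*67]]])[:,:,::-1])
E
```

```text
42.52 [400.3 -64.  251.1] yaw 81.6 open 84.9 F [ 0.2  0.2 -0.2]
```

View pics/q.png

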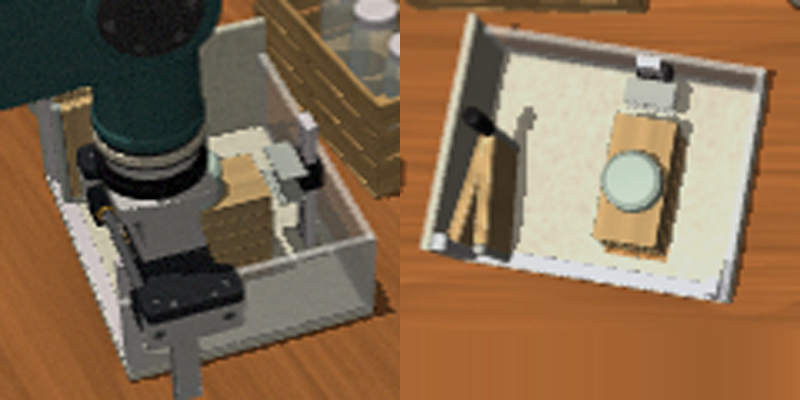

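The blank sits flat mid-pile at px (264.6,204.3). Some numeric checks on placing and the gauge before handing in.

```bash
python3 - <<'E'
from m import *
w=world(T,(264.3,203.9),.141);st=np.array(b2w(p,(-20,-40,10)));print('blank-stack mm',np.round((w-st)*1e3,1))
a=camera('top')['color'];b=camera('side')['color']
for n,x,y0,r in (('top',a,T['color'],(163,186,258,282)),('side',b,S['color'],(148,176,300,326))):
    g=lambda i:i.astype(np.uint8)
    t=g(y0)[r[0]:r[1],r[2]:r[3]];m=cv2.matchTemplate(g(x)[r[0]-4:r[1]+4,r[2]-4:r[3]+4],t,cv2.TM_CCOEFF_NORMED);print(n,m.max(),np.unravel_index(m.argmax(),m.shape))
print('pile top right-back proj',pix(S,b2w(p,(45,-72,110)))/1,'seen',(272*.3+225,183*.3+120))
# fit plate front edge height with side camera, known x 55-60
for z in (70,80,88,92,100):print(z,pix(S,b2w(p,(60,-65,z)))[0])
E
```

```text
blank-stack mm [ -2.9  -2.4 131. ]
top 0.9488287 (np.int64(4), np.int64(4))
side 0.9807418 (np.int64(4), np.int64(4))
pile top right-back proj [[305.07413542 178.16359198]] seen (306.6, 174.9)
70 [308.94458368 185.08252606]
80 [308.92762059 182.73404641]
88 [308.91396014 180.84058767]
92 [308.90709975 179.88892882]
100 [308.89331835 177.97568292]
```

```bash
python3 -c "
from h import *
env.close_job();s=sense();print(s['time_s'],s['wrist_force'])"
```

```text
the job is handed in; nothing more can be done
the job is handed in; nothing more can be done
```

The booth is set up and the job is handed in, at about 43 s of the 192 s allowed; no verdict was reported. The door is folded, five boards are piled on the cork patch, and the glass blank lies on the middle of the pile.

- **Door:** after the first push it measured about 1.32 rad, thin over the 1.28 limit. I pushed again until it stopped moving under 8 N, and it looked folded in the pictures after that. I did not measure the final angle.
- **Pile:** all five boards were used, so none are spare. By their sizes the top is at 110 mm, and each board looked square on the patch.
- **Pointers:** I estimate their middle height at about 102–103 mm, give or take 4 mm. That estimate is why I placed a fifth board. I could not clearly see the finished pile between the pointers, because the arm blocked the side camera.
- **Blank:** it measures about 4 mm from the patch centre and looks flat. It was released and the arm had moved clear before I handed in.
- **Gauge and other objects:** image matching shows no movement of the gauge (0 pixels in both views). I did not check the bystanders at the end, but no move went near them, and the ones in view looked untouched.

One check disagreed slightly: the pile's top back corner appeared about 3 pixels from where I expected it in the side view. I put that down to reading and calibration error.

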